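# Pack the specimen cradle: cold block, tube tray, bail

### The arm

A 6-joint arm with a two-finger parallel gripper is mounted at the origin on the work surface. World frame = base frame: x ahead of the robot, y to its left, z up, the work surface at z = 0. Lengths are in m, angles in rad, forces in N, time in s.
With the tool pointing down it reaches from about 0.425 to 0.95 m from the base axis. Payload 3.5 kg.
Tool frame: the origin (TCP) lies at the very end of the fingers, on their centre line; the grasp point (between the pads) lies 19 mm behind it; y points along the fingers, z is the direction in which the jaws open and shut, and the axes are right-handed (so a half turn about y gives the same grasp; the last joint's range is limited). The gripper opens to 85 mm and grips with 20 to 120 N. Pads are 22 mm wide; open, the fingers measure 114 mm over their backs; the gripper's body (76 mm by 85 mm) begins 54 mm behind the grasp point. The pads swing forward as they close: fully open they stand 13 mm farther back than shut.
Start: joints at [1.008, 0.286, 1.577, -0, 1.279, -0.15], TCP at [0.271, 0.618, 0.231] pointing down, gripper open.
Joint ranges: [-2.77, 2.77], [-0.9, 2.22], [0.21, 2.48], [-1.53, 4.67], [0.24, 2.81], [-2.84, 2.84]. Speed limits (rad/s): [2.79, 2.79, 3.14, 3.14, 3.14, 3.14].

### API

Orientations are given as a unit quaternion [x, y, z, w].
In Python, from plant import ctrl gives the robot as it stands. The module is installed in compiled form; this text tells all that it offers.
- The arm moves only by the tool jog_arm, never from a script. Its argument "deltas" is a list of rows, each a list of 3 entries, a list of its own where there are three numbers: the turn, a rotation vector about the tool's x, y, z in rad, then the shift along the tool's x, y, z in m, then the opening, from 0 (shut) to 1 (fully open). In form: [[[wx, wy, wz], [dx, dy, dz], gripper], ...]. A call has 1 to 10 rows; each row is the pose to reach, as a shift and turn from the pose measured when the call began, along the tool's axes at that moment; what a row does not reach only later rows make up. A row lasts 1/12 s, in which the tool goes at most 41.7 mm and 7.16 degrees, less where a joint would pass 70% of its speed; a pose out of reach is approached as far as the arm can. A call with a gripper value outside its range is refused whole. The fingers move at their own pace and stop on an object; "force" is the grip in N (left out, the last holds). Time passes only in rows, so rows that repeat a pose let the fingers close. It gives the time, the measured TCP pose, the force and the opening at its end, in the units of the state.
- ctrl.get_state(): the state, without advancing time (a new reading comes with each control period).
- ctrl.read_camera(name): name is "side" or "top" or "wrist"; returns a dict with "pixels" (480x640x3 uint8, blue, green, red), "range_z" (480x640 float32, m along the optical axis (not along the pixel's ray), 0 where there is no reading), "fx", "fy", "cx", "cy" (pixels), "T" (4x4, takes a point from camera to world coordinates); the wrist camera has in their place "mount" (4x4, takes a point from camera to tool coordinates, whose origin is the TCP and whose axes are the tool frame's). Camera axes: x right, y up, looking along -z (the intrinsics and any distortion apply to the point x, -y, -z); pixel columns grow to the right and rows downward; lengths in m; the calibration is good to about 2 mm. A picture is of the moment at which its call begins: read the wrist's pose just before it.
- ctrl.sign_off(): hands the job in, once; it reports no verdict.
The state is a dict: "time": time; "qpos": joint angles; "dq": joint speeds; "joint_efforts": joint torques, N m; "eef_pos": TCP position; "tcp_rot": TCP orientation; "contact_force": force on the tool from outside, world axes, zero at the start; "wrist_torque": the same for the moment, N m; "opening": opening from 0.0 (shut) to 1.0 (fully open).
Only numpy, scipy, OpenCV 4.12 (cv2) and the standard library are available. Lean on these libraries where they do the work, as an engineer would, in place of code of your own. Each camera call takes 0.05 s, during which the arm holds its last target.

### The job

Get the specimen cradle ready for transport: first lay the blue cold block flat on the cradle's floor, one end under the metal lip against the spring stop and the other end down behind the low wall; then set the orange tube tray on top of it, and last swing the bail with the green tab down until it is fully closed over the tray. Keep the tray upright all the way, and leave the grey block and everything else on the bench where they stand.

Things in the scene. Friction and masses are not known exactly. Their poses are not given: they have to be found in the camera images.
- cradle: White cradle fixed to the bench, 170 long (x), 76 wide (y). Origin: centre of its underside; +x to the low-wall/bail-hinge end, -x to the lip end, z up. Side cheeks 65 apart stand only near the ends (x -80 to -44, 40 high; +39 to +71, 45 high); between them the sides are open for fingers. Corner posts, inner faces x = +65, 50 high, stop the tray. Bail posts: x 73 to 97, y 35 to 42 either side, 72 high.
- bay_floor (a point): Middle of the bay's floor, 10 above the bench (cradle x = 0, y = 0): where the block's underside centre ends. The gap from lip edge to far wall is 118, less than the block's 130, so the block cannot go in level: put the near end in low, tilted 15 to 20 degrees, push the stop back by 9 mm or more, then lower the far end behind the far wall; when let go the stop pushes it against that wall.
- lip_edge (a point): Middle of the aluminium lip's inner lower edge: cradle x = -53, y = 0, z = 40 (30 above the floor). The lip is 4 thick and runs from here to the end wall (x = -84).
- far_wall (a point): Middle of the low far wall's inner top edge: cradle x = +65, z = 24 (14 above the floor).
- stop_face (a point): Middle of the face of the spring stop, a dark upright plate 56 wide, from z = 12 to 36, under the lip. Free, the face is at cradle x = -60; it can be pushed back towards -x by up to 16; it pushes with 2.5 N when free plus 0.5 N per mm. With the block in place it stands near x = -65.
- bail_hinge (a point): Point on the bail's hinge axis midway between its posts: cradle x = +85, y = 0, z = 63. The axis runs along cradle y.
- bail_tab (a point): Centre of the bail's green press tab, 26 long, 40 wide, 6 thick, 138 from the hinge axis; closed it lies level at cradle x = -53, z = 64.
- bail (a joint): Bail angle, rad: 0 = fully closed, level, its crossbar on or within 2 mm of the clear end of the tray; grows as it swings up and away towards cradle +x; 1.57 = straight up, stop at 2.1. A U of 8 mm steel rod, arms 47 either side of the middle, crossbar 121 from the hinge. It stays where left; about 1 N at the tab moves it. It cannot close unless block and tray lie flat.
- cold_block: Blue cold block with four darker panels on top, 130 long (x) by 60 wide (y) by 18 thick, about 0.18 kg. Origin: centre of its underside, z up. Either end may go first. Grip it across its 60 mm width at the middle.
- tube_tray: Orange tray, 110 long (x), 58 wide (y), 30 high, six capped tubes fixed in its middle (x within 31 of centre), tops 55 above its underside; about 0.16 kg. Origin: centre of its underside, z up; either way round is right. Grip it across its width. In place it lies on the block, underside 28 above the bench, between lip edge and corner posts: centre at cradle x = 2 to 10, y = 0.
- spare_block: Grey block, same size as the blue one; a bystander. Origin: centre of its underside.
- bottle_a: White bottle with blue cap, 50 across, 120 high; bystander. Origin: centre of its underside.
- bottle_b: White bottle with blue cap, 50 across, 120 high; bystander. Origin: centre of its underside.
- jar: Clear jar with red cap, 48 across, 60 high; bystander. Origin: centre of its underside.
- carton_a: White carton with orange band, 60 x 90 x 50 high; bystander. Origin: centre of its underside.
- carton_b: White carton with blue band, 70 x 70 x 70 high; bystander. Origin: centre of its underside.
- dish: Steel bowl, 100 across, 35 high; bystander. Origin: centre of its underside.
Mind the look-alikes: they are no part of the job. Leave any pink or turquoise look-alike of the cradle alone.

How it is judged:
By the outcome, as a careful person would: the job done as asked, in the order asked, and still so for the second after the job is handed in, with the robot touching nothing.
It also fails if it takes over 72 s, if anything falls off the work surface, if the arm or the gripper's body presses on something with over 40 N, if the wrist force passes 120 N, or if a joint passes its speed limit or range.

## Working session

There is one attempt and no reset: what is moved stays moved. The work goes in short steps, Python scripts to look and compute and a tool call to move; the robot and the scene stay as the last step left them, time stands still between calls to the robot, and variables do not carry over. Pictures are saved under pics/ and viewed, and the job is handed in when it is done.

Besides the shell and the picture viewer there is one more tool, called in YAML: its name, and indented under it one key for each argument. jog_arm: Moves the arm, as the interface text tells. Its arguments: {"type":"object","properties":{"deltas":{"type":"array","items":{"type":"array"}},"force":{"type":"number"}},"required":["deltas"]}

```bash
ls; mkdir -p pics; cat > h.py <<'E'
import numpy as np,cv2,pickle
from plant import ctrl
from scipy.spatial.transform import Rotation as R
def grab(n):
    s=ctrl.get_state(); c=ctrl.read_camera(n)
    if 'T' not in c:
        T=np.eye(4);T[:3,:3]=R.from_quat(s['tcp_rot']).as_matrix();T[:3,3]=s['eef_pos'];c['T']=T@c['mount']
    return c
def pts(c):
    z=c['range_z'];v,u=np.indices(z.shape)
    P=np.stack([(u-c['cx'])/c['fx']*z,-(v-c['cy'])/c['fy']*z,-z],-1)
    W=P@c['T'][:3,:3].T+c['T'][:3,3]; W[z==0]=np.nan
    return W
def ray(c,u,v,h):
    d=c['T'][:3,:3]@np.array([(u-c['cx'])/c['fx'],-(v-c['cy'])/c['fy'],-1]);o=c['T'][:3,3]
    return o+d*(h-o[2])/d[2]
E
python3 - <<'E'
from h import *
s=ctrl.get_state();print({k:np.round(v,3) for k,v in s.items()})
for n in ['side','top','wrist']:
    c=grab(n);cv2.imwrite(f'pics/{n}0.png',c['pixels']);pickle.dump(c,open(f'{n}0.pkl','wb'))
    print(n,[k for k in c],c['fx'],c['cx'],c['cy'],np.round(c['T'],3).tolist(), (c['range_z']==0).mean())
    if n=='wrist':print(c['mount'])
E
```

```text
pics
{'time': np.float64(0.0), 'qpos': array([ 1.008,  0.287,  1.578, -0.   ,  1.279, -0.15 ]), 'dq': array([-0.001, -0.001,  0.001, -0.001,  0.   , -0.   ]), 'joint_efforts': array([-0.0000e+00, -4.0598e+01, -2.9263e+01, -0.0000e+00,  6.0000e-03,
       -0.0000e+00]), 'eef_pos': array([0.27 , 0.618, 0.23 ]), 'tcp_rot': array([ 0.693, -0.145,  0.145, -0.691]), 'contact_force': array([0.795, 0.646, 0.08 ]), 'wrist_torque': array([ 0.008, -0.007,  0.02 ]), 'opening': np.float64(1.002)}
side ['pixels', 'range_z', 'fx', 'fy', 'cx', 'cy', 'T'] 548.0804336100359 324.236936231583 241.9884404249669 [[0.881, 0.331, -0.338, 0.004], [-0.473, 0.625, -0.621, -0.897], [0.006, 0.707, 0.707, 1.076], [0.0, 0.0, 0.0, 1.0]] 0.003779296875
top ['pixels', 'range_z', 'fx', 'fy', 'cx', 'cy', 'T'] 448.25246682765385 320.02339306626476 245.55253527935852 [[-0.004, 0.983, -0.183, 0.311], [-0.999, -0.01, -0.035, -0.021], [-0.036, 0.183, 0.982, 1.129], [0.0, 0.0, 0.0, 1.0]] 0.003984375
wrist ['pixels', 'range_z', 'fx', 'fy', 'cx', 'cy', 'mount', 'T'] 361.75151908238314 326.8159847840853 237.3200412480538 [[0.4, -0.884, -0.242, 0.208], [0.916, 0.385, 0.108, 0.644], [-0.002, -0.265, 0.964, 0.372], [0.0, 0.0, 0.0, 1.0]] 0.003977864583333333
[[-9.48982416e-04 -9.64136025e-01 -2.65406904e-01 -6.74344613e-02]
 [-4.04169693e-05  2.65407061e-01 -9.64136448e-01 -1.42174186e-01]
 [ 9.99999549e-01 -9.04221593e-04 -2.90834090e-04 -8.70862390e-04]
 [ 0.00000000e+00  0.00000000e+00  0.00000000e+00  1.00000000e+00]]
```

View pics/top0.png

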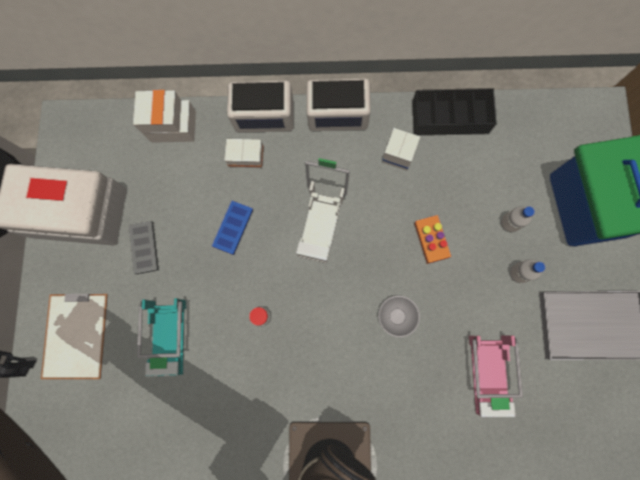

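View pics/side0.png

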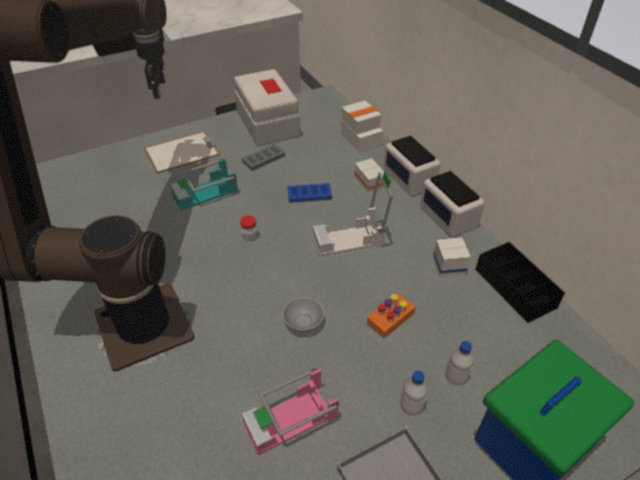

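The top view shows the white cradle near (322,225), with its bail up and the tab at (327,163). The blue block is at (232,227), the orange tray at (434,238) and the grey bystander at (143,247). The turquoise cradle (163,335) and the pink one (493,372) are look-alikes. Next I'll measure poses and crop.

```bash
python3 - <<'E'
from h import *
def load(n): return pickle.load(open(n+'0.pkl','rb'))
def mask(c,lo,hi,roi):
    h=cv2.cvtColor(c['pixels'],cv2.COLOR_BGR2HSV);m=cv2.inRange(h,lo,hi);r=np.zeros_like(m);r[roi[1]:roi[3],roi[0]:roi[2]]=255;return m&r
c=load('top');W=pts(c)
def rect(m,h,name):
    cs,_=cv2.findContours(m,0,2);k=max(cs,key=cv2.contourArea)[:,0,:]
    P=np.array([ray(c,u,v,h)[:2] for u,v in k])
    r=cv2.minAreaRect((P*1000).astype(np.float32));print(name,np.round(r[0],1),np.round(r[1],1),r[2],'areapx',len(k));return
mb=mask(c,(100,120,40),(125,255,255),(200,190,265,265));rect(mb,.018,'block')
print(np.nanmedian(W[mb>0][:,2]))
mt=mask(c,(5,180,100),(18,255,255),(405,205,460,270));rect(mt,.03,'tray')
print(np.nanpercentile(W[mt>0][:,2],[5,25,50,75,95]))
mg=mask(c,(45,100,40),(75,255,255),(300,150,350,175));print('tab',np.nanmedian(W[mg>0],axis=0),mg.sum()/255)
mw=mask(c,(0,0,165),(180,60,255),(290,170,352,265))
print('cr',np.nanpercentile(W[mw>0][:,2],[5,25,50,75,95]));rect(mw,.04,'cradle mix')
big=cv2.resize(c['pixels'][150:270,200:470],None,fx=2.9,fy=2.9,interpolation=cv2.INTER_CUBIC);cv2.imwrite('pics/topcrop.png',big)
d=load('side');big=cv2.resize(d['pixels'][160:270,280:430],None,fx=5,fy=5,interpolation=cv2.INTER_CUBIC);cv2.imwrite('pics/sidecrop.png',big)
E
```

```text
block [569.2 243.7] [ 58.3 126.8] 68.44401550292969 areapx 106
0.01698148455030246
tray [ 517.1 -263.9] [0. 0.] 0.0 areapx 1
[0.0543033 0.0543033 0.0543033 0.0543033 0.0543033]
tab [ 0.66678208 -0.00575402  0.20858489] 59.0
cr [0.00496809 0.00794714 0.00997942 0.04007598 0.0464633 ]
cradle mix [566.   20.4] [ 78.9 162.7] 75.61106872558594 areapx 124
```

View pics/topcrop.png

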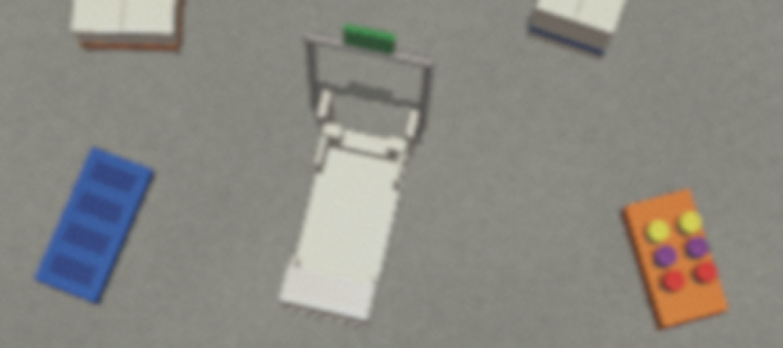

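View pics/sidecrop.png

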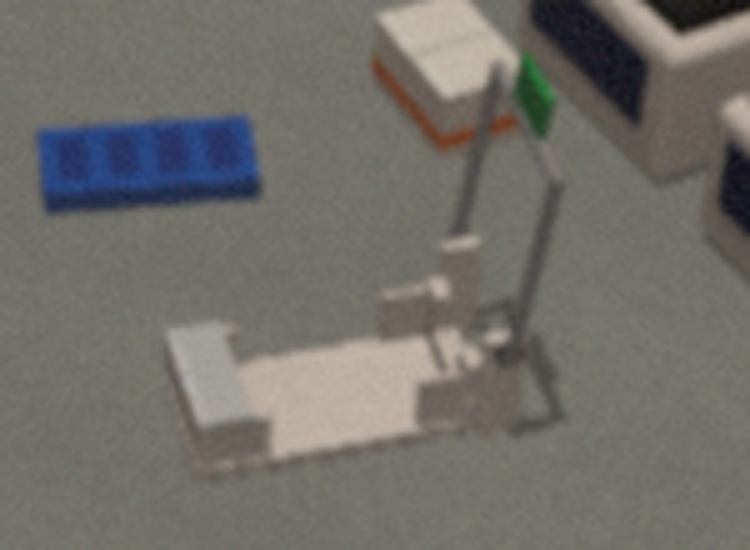

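The crops confirm the white cradle, the blue block with four panels, and the orange tray. Next I'll get a close wrist view of both the block and the cradle from between them.

```bash
cat >> h.py <<'E'
def Rt(a,tilt=0.):  # a: yaw (deg) of tool z; tilt deg about tool z
    a=np.radians(a);z=np.array([np.cos(a),np.sin(a),0]);y=np.array([0,0,-1.]);x=np.cross(y,z)
    M=np.stack([x,y,z],1); return M@R.from_rotvec([0,0,np.radians(tilt)]).as_matrix()
def delta(p,M):
    s=ctrl.get_state();M0=R.from_quat(s['tcp_rot']).as_matrix()
    d=M0.T@(np.array(p)-s['eef_pos']);w=R.from_matrix(M0.T@M).as_rotvec()
    print('turn',np.round(w,4).tolist(),'shift',np.round(d,4).tolist(),'rows',round(max(np.linalg.norm(d)/.0417,np.degrees(np.linalg.norm(w))/7.16),1))
def st():
    s=ctrl.get_state();M=R.from_quat(s['tcp_rot']).as_matrix()
    print('t',round(float(s['time']),2),'pos',np.round(s['eef_pos'],4),'y',np.round(M[:,1],3),'z',np.round(M[:,2],3),'F',np.round(s['contact_force'],1),'open',round(float(s['opening']),3))
E
python3 -c "
from h import *
st();delta([.49,.14,.26],Rt(73))"
```

```text
t 0.15 pos [0.2705 0.6179 0.2302] y [-0.001 -0.002 -1.   ] z [ 0.401  0.916 -0.002] F [-0.4  0.2  0.3] open 0.998
turn [0.0018, -0.1161, -0.0004] shift [0.3928, -0.0292, -0.3497] rows 12.6
```

jog_arm:
  deltas:
    - [[0, -0.116, 0], [0.393, -0.029, -0.35], 1]
    - [[0, -0.116, 0], [0.393, -0.029, -0.35], 1]
    - [[0, -0.116, 0], [0.393, -0.029, -0.35], 1]
    - [[0, -0.116, 0], [0.393, -0.029, -0.35], 1]
    - [[0, -0.116, 0], [0.393, -0.029, -0.35], 1]
    - [[0, -0.116, 0], [0.393, -0.029, -0.35], 1]
    - [[0, -0.116, 0], [0.393, -0.029, -0.35], 1]
    - [[0, -0.116, 0], [0.393, -0.029, -0.35], 1]
    - [[0, -0.116, 0], [0.393, -0.029, -0.35], 1]
    - [[0, -0.116, 0], [0.393, -0.029, -0.35], 1]

```text
time: 0.98
eef_pos: [0.4442, 0.2381, 0.2538]
tcp_rot: [0.7, -0.105, 0.104, -0.699]
contact_force: [0.7, 0.7, 0.6]
opening: 0.996
```

```bash
python3 -c "
from h import *
st();delta([.49,.14,.26],Rt(73))"
```

```text
t 0.98 pos [0.4442 0.2381 0.2538] y [-0.001 -0.002 -1.   ] z [ 0.292  0.956 -0.002] F [0.7 0.7 0.6] open 0.996
turn [0.0018, 0.0002, -0.0004] shift [0.0725, -0.0061, -0.0805] rows 2.6
```

jog_arm:
  deltas:
    - [[0, 0, 0], [0.072, -0.006, -0.08], 1]
    - [[0, 0, 0], [0.072, -0.006, -0.08], 1]
    - [[0, 0, 0], [0.072, -0.006, -0.08], 1]
    - [[0, 0, 0], [0.072, -0.006, -0.08], 1]
    - [[0, 0, 0], [0.072, -0.006, -0.08], 1]
    - [[0, 0, 0], [0.072, -0.006, -0.08], 1]

```text
time: 1.48
eef_pos: [0.4893, 0.1409, 0.2595]
tcp_rot: [0.7, -0.105, 0.104, -0.699]
contact_force: [0.7, -0.1, -0.5]
opening: 0.995
```

```bash
python3 - <<'E'
from h import *
st();c=grab('wrist');cv2.imwrite('pics/w1.png',c['pixels']);pickle.dump(c,open('w1.pkl','wb'))
E
```

```text
t 1.48 pos [0.4893 0.1409 0.2595] y [-0.002 -0.001 -1.   ] z [ 0.292  0.956 -0.002] F [ 0.7 -0.1 -0.5] open 0.995
```

View pics/w1.png

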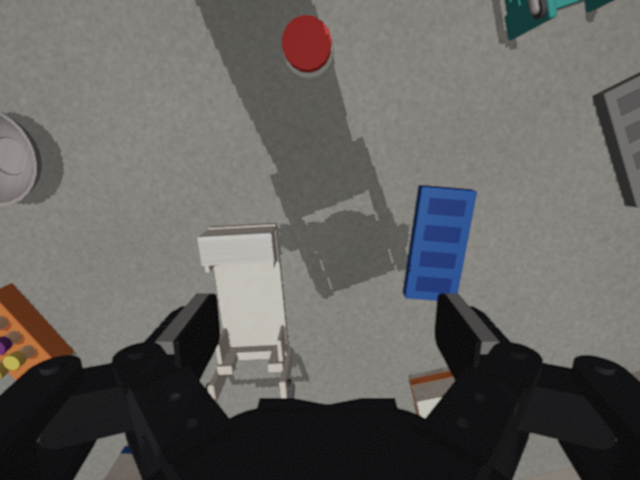

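The wrist view shows the blue block around (440,243), the cradle's lip at (238,247), and its floor at (250,310). Next step is measuring both.

```bash
python3 - <<'E'
from h import *
c=pickle.load(open('w1.pkl','rb'));W=pts(c)
h=cv2.cvtColor(c['pixels'],cv2.COLOR_BGR2HSV)
m=cv2.inRange(h,(100,120,40),(125,255,255));m[:,:380]=0;m[310:]=0;m[:,500:]=0
top=(m>0)&(W[...,2]>.013)
print('z',np.nanmedian(W[top][:,2]))
P=W[top][:,:2]*1000
r=cv2.minAreaRect(P.astype(np.float32));print('block',r)
# cradle: points in region
roi=np.zeros(m.shape,bool);roi[215:400,190:300]=True
z=W[...,2]
for n,lo,hi in [('floor',.007,.013),('lip',.041,.048)]:
    k=roi&(z>lo)&(z<hi);k=cv2.morphologyEx(k.astype(np.uint8),cv2.MORPH_OPEN,np.ones((3,3)))>0
    P=W[k][:,:2]*1000;r=cv2.minAreaRect(P.astype(np.float32));print(n,np.nanmedian(z[k]),r,k.sum(),np.round(cv2.boxPoints(r),1).tolist())
cv2.imwrite('pics/w1c.png',cv2.resize(c['pixels'][210:410,180:320],None,fx=3,fy=3,interpolation=cv2.INTER_CUBIC))
E
```

```text
z 0.017685639808574127
block ((560.6519775390625, 218.680419921875), (115.89971160888672, 128.69857788085938), 68.53937530517578)
floor 0.009542696911939347 ((564.7055053710938, 21.351032257080078), (78.00318145751953, 162.42190551757812), 78.15486907958984) 5124 [[477.20001220703125, -0.20000000298023224], [636.2000122070312, -33.5], [652.2000122070312, 42.900001525878906], [493.20001220703125, 76.19999694824219]]
lip 0.04360347109674528 ((565.5135498046875, 22.50356674194336), (78.1950912475586, 160.0028076171875), 77.32266998291016) 2423 [[478.8999938964844, 1.899999976158142], [635.0, -33.20000076293945], [652.0999755859375, 43.099998474121094], [496.0, 78.19999694824219]]
```

View pics/w1c.png

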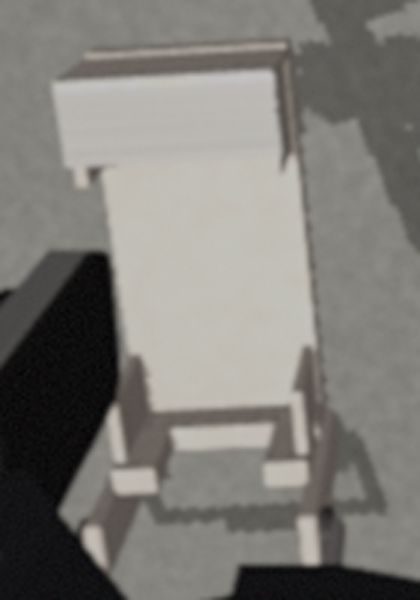

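```bash
python3 - <<'E'
from h import *
c=pickle.load(open('w1.pkl','rb'));W=pts(c);z=W[...,2]
h=cv2.cvtColor(c['pixels'],cv2.COLOR_BGR2HSV)
m=cv2.inRange(h,(100,120,40),(125,255,255));m[:,:380]=0;m[310:]=0;m[:,500:]=0
cs,_=cv2.findContours(m,0,2);k=max(cs,key=cv2.contourArea);mm=np.zeros_like(m);cv2.drawContours(mm,[k],-1,255,-1)
top=(mm>0)&(z>.014)
r=cv2.minAreaRect((W[top][:,:2]*1000).astype(np.float32));print('block',r)
g=cv2.cvtColor(c['pixels'],cv2.COLOR_BGR2GRAY).astype(float)
# floor side edges rows 272..320
L=[];Rr=[]
for v in range(272,322):
    row=g[v]; th=155
    u=250
    while row[u]>th:u-=1
    ul=u+(th-row[u])/(row[u+1]-row[u]);
    u=250
    while row[u]>th:u+=1
    ur=u-(th-row[u])/(row[u-1]-row[u])
    L.append(ray(c,ul,v,.01)[:2]);Rr.append(ray(c,ur,v,.01)[:2])
for n,P in(('L',L),('R',Rr)):
    P=np.array(P)*1000;vx,vy,x0,y0=cv2.fitLine(P.astype(np.float32),cv2.DIST_HUBER,0,.01,.01).ravel();s=np.sign(vx)
    print(n,np.degrees(np.arctan2(s*vy,s*vx)),x0,y0,P[0],P[-1])
k=((z>.0425)&(z<.047));k[270:]=0;k[:,:190]=0;k[:,290:]=0
k=cv2.morphologyEx(k.astype(np.uint8),cv2.MORPH_OPEN,np.ones((3,3)))
n,l,s,_=cv2.connectedComponentsWithStats(k);i=1+np.argmax(s[1:,4]);print(s[i]);r=cv2.minAreaRect((W[l==i][:,:2]*1000).astype(np.float32));print('lip',r,np.round(cv2.boxPoints(r),1).tolist())
# floor end near far wall: column profile at u=250..260
for u in(240,250,260):print(u,g[330:375,u].astype(int).tolist()); print(np.round(z[330:375,u],3).tolist())
E
```

```text
block ((560.6519775390625, 218.680419921875), (115.89971160888672, 128.69857788085938), 68.53937530517578)
L -13.752609 549.4785 -13.512098 [528.85618028  -8.44185426] [589.71510323 -23.33611678]
R -13.662467 585.9434 55.47661 [550.92022086  64.10919374] [611.7767045   49.27089062]
[ 198  233   75   33 1860]
lip ((503.1484680175781, 36.26044464111328), (76.00048828125, 31.474462509155273), 76.17570495605469) [[478.79998779296875, 3.0999999046325684], [509.29998779296875, -4.400000095367432], [527.5, 69.4000015258789], [496.8999938964844, 76.9000015258789]]
240 [190, 190, 190, 189, 190, 190, 189, 189, 190, 190, 189, 189, 189, 189, 188, 181, 156, 118, 100, 100, 100, 110, 149, 183, 192, 192, 190, 190, 188, 175, 148, 134, 134, 134, 134, 131, 132, 131, 131, 133, 134, 133, 133, 133, 131]
[0.01, 0.01, 0.009, 0.009, 0.009, 0.01, 0.009, 0.009, 0.01, 0.01, 0.011, 0.009, 0.009, 0.01, 0.009, 0.009, 0.01, 0.012, 0.016, 0.015, 0.019, 0.021, 0.023, 0.023, 0.024, 0.024, 0.024, 0.023, 0.024, 0.009, -0.0, -0.001, -0.0, -0.001, -0.002, -0.001, -0.001, -0.001, -0.0, 0.0, -0.002, -0.0, -0.0, 0.0, -0.0]
2
[... 361 characters left out ...]
7, 0.019, 0.022, 0.023, 0.023, 0.024, 0.024, 0.023, 0.023, 0.01, 0.01, -0.002, -0.001, -0.0, -0.0, -0.001, -0.0, 0.001, -0.0, -0.001, -0.001, -0.001, 0.0, -0.0, 0.001, -0.001]
260 [188, 188, 189, 188, 189, 190, 189, 189, 189, 189, 188, 188, 189, 188, 179, 153, 118, 100, 99, 99, 110, 148, 181, 190, 189, 189, 190, 187, 176, 151, 135, 135, 134, 132, 132, 134, 133, 134, 135, 133, 133, 131, 131, 132, 134]
[0.009, 0.009, 0.009, 0.01, 0.01, 0.011, 0.008, 0.01, 0.011, 0.009, 0.009, 0.01, 0.01, 0.011, 0.009, 0.01, 0.013, 0.014, 0.016, 0.019, 0.02, 0.023, 0.023, 0.025, 0.023, 0.024, 0.024, 0.024, 0.011, -0.0, -0.001, 0.0, -0.0, -0.001, -0.001, 0.0, 0.0, 0.0, 0.001, 0.0, -0.0, -0.0, -0.0, -0.001, -0.0]
```

```bash
python3 - <<'E'
from h import *
c=pickle.load(open('w1.pkl','rb'));W=pts(c);z=W[...,2]
h=cv2.cvtColor(c['pixels'],cv2.COLOR_BGR2HSV)
m=cv2.inRange(h,(100,120,40),(125,255,255));m[:,:380]=0;m[310:]=0;m[:,500:]=0
top=((m>0)&(z>.0145)&(z<.022)).astype(np.uint8)
top=cv2.morphologyEx(top,cv2.MORPH_OPEN,np.ones((3,3)))
cs,_=cv2.findContours(top,0,2);k=max(cs,key=cv2.contourArea)[:,0,:];print(k.min(0),k.max(0))
P=np.array([ray(c,u,v,.018)[:2]*1000 for u,v in k]);r=cv2.minAreaRect(P.astype(np.float32));print('block',r)
for v in (345.7,):print('wall foot',ray(c,250,v,.01)*1000)
u=np.array([.9713,-.2377]);print(u@ray(c,250,345.7,.01)[:2]*1000-65,u@ray(c,250,351.7,.024)[:2]*1000-65)
E
```

```text
[405 187] [475 299]
block ((570.464111328125, 244.12413024902344), (59.79452896118164, 128.42913818359375), 68.4065170288086)
wall foot [631.2209421   -1.77784477  10.        ]
548.5274947622962 547.9811966975559
```

```bash
python3 -c "
from h import *
delta([.5705,.2441,.06],Rt(68.4))"
```

```text
turn [0.0017, 0.0814, -0.0013] shift [0.0482, 0.1992, 0.1223] rows 5.7
```

jog_arm:
  deltas:
    - [[0.002, 0.081, 0], [0.048, 0.1, 0.122], 1]
    - [[0.002, 0.081, 0], [0.048, 0.15, 0.122], 1]
    - [[0.002, 0.081, 0], [0.048, 0.199, 0.122], 1]
    - [[0.002, 0.081, 0], [0.048, 0.199, 0.122], 1]
    - [[0.002, 0.081, 0], [0.048, 0.199, 0.122], 1]
    - [[0.002, 0.081, 0], [0.048, 0.199, 0.122], 1]
    - [[0.002, 0.081, 0], [0.048, 0.199, 0.122], 1]
    - [[0.002, 0.081, 0], [0.048, 0.199, 0.122], 1]
    - [[0.002, 0.081, 0], [0.048, 0.199, 0.122], 1]

```text
time: 2.28
eef_pos: [0.5703, 0.2449, 0.0617]
tcp_rot: [-0.694, 0.132, -0.132, 0.695]
contact_force: [0.4, -0.2, 0.6]
opening: 1.001
```

```bash
python3 - <<'E'
from h import *
st();c=grab('wrist');cv2.imwrite('pics/w2.png',c['pixels']);pickle.dump(c,open('w2.pkl','wb'))
delta([.5705,.2441,-.002],Rt(68.4))
E
```

```text
t 2.28 pos [0.5703 0.2449 0.0617] y [ 0.     0.001 -1.   ] z [0.366 0.931 0.001] F [ 0.4 -0.2  0.6] open 1.001
turn [-0.0025, 0.0015, 0.0021] shift [-0.0006, 0.065, -0.001] rows 1.6
```

View pics/w2.png

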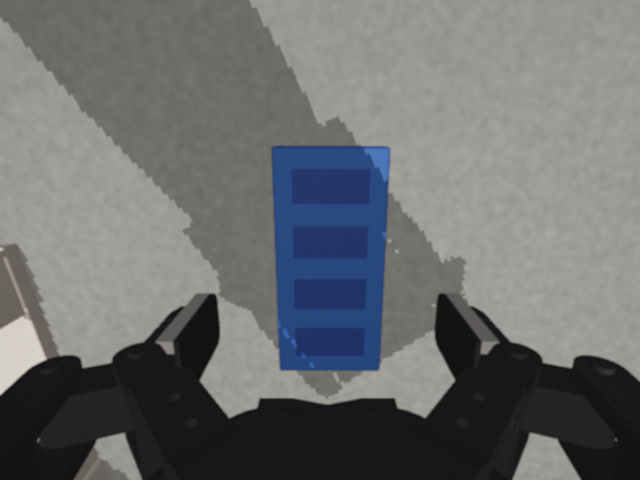

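The block sits centred between the fingers: its edges are at u=276–386, and the pads at 217 and 437. Descend and grip.

jog_arm:
  deltas:
    - [[-0.002, 0, 0.002], [0, 0.035, 0], 1]
    - [[-0.002, 0, 0.002], [0, 0.064, 0], 1]
    - [[-0.002, 0, 0.002], [0, 0.064, 0], 1]
    - [[-0.002, 0, 0.002], [0, 0.064, 0], 1]
    - [[-0.002, 0, 0.002], [0, 0.064, 0], 0.5]
    - [[-0.002, 0, 0.002], [0, 0.064, 0], 0.3]
    - [[-0.002, 0, 0.002], [0, 0.064, 0], 0.3]
    - [[-0.002, 0, 0.002], [0, 0.064, 0], 0.3]
    - [[-0.002, 0, 0.002], [0, 0.064, 0], 0.3]
  force: 50

```text
time: 3.08
eef_pos: [0.574, 0.2454, 0.0028]
tcp_rot: [-0.694, 0.13, -0.134, 0.696]
contact_force: [-0.6, -0.3, 7.1]
opening: 0.684
```

```bash
python3 - <<'E'
from h import *
st()
E
```

```text
t 3.08 pos [0.574  0.2454 0.0028] y [ 0.006  0.002 -1.   ] z [0.367 0.93  0.004] F [-0.6 -0.3  7.1] open 0.684
```

jog_arm:
  deltas:
    - [[0, 0, 0], [0, 0, 0], 1]
    - [[0, 0, 0], [0, 0, 0], 1]
    - [[0, 0, 0], [0, -0.003, 0], 1]
    - [[-0.001, 0, 0.006], [-0.003, -0.003, 0], 1]
    - [[-0.001, 0, 0.006], [-0.003, -0.003, 0], 1]
    - [[-0.001, 0, 0.006], [-0.003, -0.003, 0], 0.3]
    - [[-0.001, 0, 0.006], [-0.003, -0.003, 0], 0.3]
    - [[-0.001, 0, 0.006], [-0.003, -0.003, 0], 0.3]
    - [[-0.001, 0, 0.006], [-0.003, -0.003, 0], 0.3]
    - [[-0.001, 0, 0.006], [-0.003, -0.003, 0], 0.3]

```text
time: 3.92
eef_pos: [0.5715, 0.2466, 0.006]
tcp_rot: [-0.693, 0.132, -0.132, 0.696]
contact_force: [0.5, 1.4, 1.6]
opening: 0.679
```

```bash
python3 - <<'E'
from h import *
st()
E
```

```text
t 3.92 pos [0.5715 0.2466 0.006 ] y [ 0.001  0.003 -1.   ] z [0.367 0.93  0.003] F [0.5 1.4 1.6] open 0.679
```

```bash
cat >> h.py <<'E'
CA=76.25; CU=np.array([np.cos(np.radians(CA-90)),np.sin(np.radians(CA-90)),0]);CN=np.array([-CU[1],CU[0],0]);CO=.5484*CU+.1551*CN
def cr(x,y,z): return CO+CU*x+CN*y+np.array([0,0,z])
def toc(p): d=np.asarray(p)-CO; return np.stack([d@CU,d@CN,d[...,2]],-1)
E
python3 - <<'E'
from h import *
print(CO);delta(cr(.02,0,.16),Rt(CA))
E
```

```text
[0.56954907 0.02030821 0.        ]
turn [-0.0034, -0.1357, -0.0004] shift [0.1009, -0.1548, -0.208] rows 6.7
```

jog_arm:
  deltas:
    - [[0, 0, 0], [0, -0.04, 0], 0.3]
    - [[0, 0, 0], [0, -0.08, 0], 0.3]
    - [[0, -0.03, 0], [0.02, -0.12, -0.04], 0.3]
    - [[-0.003, -0.136, 0], [0.06, -0.155, -0.12], 0.3]
    - [[-0.003, -0.136, 0], [0.101, -0.155, -0.208], 0.3]
    - [[-0.003, -0.136, 0], [0.101, -0.155, -0.208], 0.3]
    - [[-0.003, -0.136, 0], [0.101, -0.155, -0.208], 0.3]
    - [[-0.003, -0.136, 0], [0.101, -0.155, -0.208], 0.3]
    - [[-0.003, -0.136, 0], [0.101, -0.155, -0.208], 0.3]
    - [[-0.003, -0.136, 0], [0.101, -0.155, -0.208], 0.3]

```text
time: 4.75
eef_pos: [0.589, 0.0134, 0.16]
tcp_rot: [-0.702, 0.086, -0.086, 0.702]
contact_force: [-0.1, -0.1, -1.8]
opening: 0.677
```

```bash
python3 - <<'E'
from h import *
st();c=grab('wrist');cv2.imwrite('pics/w3.png',c['pixels']);pickle.dump(c,open('w3.pkl','wb'))
print(toc(ctrl.get_state()['eef_pos']))
E
```

```text
t 4.75 pos [0.589  0.0134 0.16  ] y [-0.     0.001 -1.   ] z [0.242 0.97  0.001] F [-0.1 -0.1 -1.8] open 0.677
[ 0.01964954 -0.00065337  0.15942649]
```

View pics/w3.png

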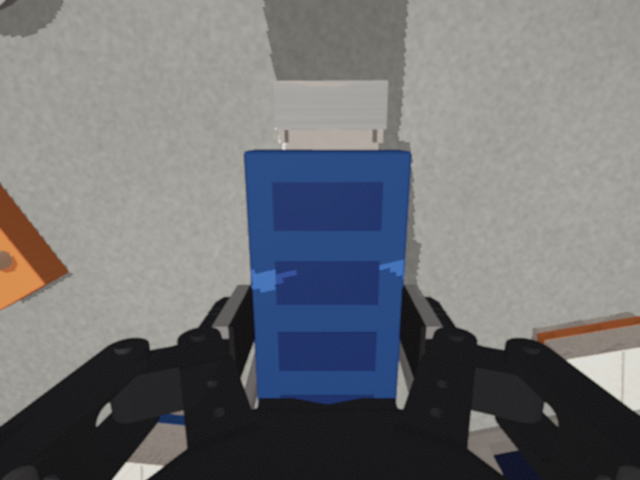

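The block is held square, with its near end at rows ~150 and u 246–410. The lip is visible above it at (331,103). I'll measure both from this view, which keeps it relative.

```bash
python3 - <<'E'
from h import *
c=pickle.load(open('w3.pkl','rb'));W=pts(c);z=W[...,2]
s=ctrl.get_state();M=R.from_quat(s['tcp_rot']).as_matrix();p=s['eef_pos']
T=(W-p)@M  # tool coords
h=cv2.cvtColor(c['pixels'],cv2.COLOR_BGR2HSV)
m=cv2.inRange(h,(100,120,40),(125,255,255))>0
m[:,:230]=0;m[:,420:]=0;m[:145]=0
t=T[m&(T[...,1]<0.0)&(T[...,1]>-.03)]*1000
print('blk top y',np.nanmedian(t[:,1]),'slope fit y=ax+bz+c',np.linalg.lstsq(np.c_[t[:,0],t[:,2],np.ones(len(t))],t[:,1],rcond=None)[0])
print('x min',np.percentile(t[:,0],[0,.1,1]))
for x in range(-60,-10,10):
    q=t[abs(t[:,0]-x)<2];print(x,np.percentile(q[:,2],[0.5,99.5]))
for zz in (-20,0,20):
    q=t[abs(t[:,2]-zz)<3];print('z',zz,q[:,0].min())
# lip
k=(z>.0405)&(z<.048);k[140:]=0;k[:,:260]=0;k[:,400:]=0
k=cv2.morphologyEx(k.astype(np.uint8),cv2.MORPH_OPEN,np.ones((3,3)))>0
Q=toc(W[k]);r=cv2.minAreaRect((Q[:,:2]*1000).astype(np.float32));print('lip cr',r,np.median(Q[:,2]))
ys=np.where(k)[0];print(ys.min(),ys.max())
# ray based lip edges at row 95
g=cv2.cvtColor(c['pixels'],cv2.COLOR_BGR2GRAY);print(g[105,265:285].tolist(),g[105,378:398].tolist())
print(g[70:90,330].tolist(),g[120:135,330].tolist())
E
```

```text
blk top y -12.268792873239626 slope fit y=ax+bz+c [-2.41443012e-03  2.99273284e-03 -1.22953730e+01]
x min [-62.28195799 -62.23704452 -61.56414236]
-60 [-30.77678826  27.06505317]
-50 [-30.69373269  27.22824083]
-40 [-30.87476385  27.13317902]
-30 [-30.7228572   27.16579303]
-20 [-31.07333595  27.17575404]
z -20 -62.268287568469134
z 0 -62.24467174452037
z 20 -62.19398162570157
lip cr ((-68.28213500976562, -0.23876953125), (76.22795867919922, 30.7861270904541), 89.83857727050781) 0.04362479959551413
81 129
[165, 164, 164, 163, 163, 161, 161, 161, 160, 163, 165, 166, 166, 166, 166, 165, 165, 166, 165, 165] [163, 163, 164, 163, 162, 163, 163, 163, 158, 140, 123, 120, 119, 120, 120, 120, 117, 116, 115, 116]
[116, 116, 117, 119, 118, 118, 117, 116, 116, 124, 143, 164, 170, 172, 174, 173, 170, 167, 166, 164] [162, 161, 161, 161, 164, 165, 166, 167, 166, 168, 169, 170, 170, 169, 170]
```

```bash
cat >> h.py <<'E'
BX,BY=-.0623,.0057
def blk(xb,zb,th,y):
    t=np.radians(th);xt=np.array([np.cos(t),np.sin(t)]);yt=np.array([np.sin(t),-np.cos(t)])
    q=np.array([xb,zb])-(BX*xt+BY*yt)
    print('tcp cr',np.round(q,4),end=' ');delta(cr(q[0],y,q[1]),Rt(CA,-th))
E
python3 - <<'E'
from h import *
print(toc(np.array([.6668,-.0058,.2086])))
blk(-.032,.045,19,.0015)
M=Rt(CA,-19);print('tool x in cradle',M[:,0]@CU,M[2,0])
E
```

```text
[ 0.10066947 -0.00224483  0.2086    ]
tcp cr [0.0251 0.0707] turn [-0.0005, -0.0019, -0.3336] shift [0.0056, 0.0887, 0.0021] rows 2.7
tool x in cradle 0.9455185755993168 0.3255681544571567
```

jog_arm:
  deltas:
    - [[0, 0, -0.12], [0.002, 0.02, 0.001], 0.3]
    - [[0, 0, -0.24], [0.004, 0.04, 0.002], 0.3]
    - [[0, -0.002, -0.334], [0.006, 0.065, 0.002], 0.3]
    - [[0, -0.002, -0.334], [0.006, 0.089, 0.002], 0.3]
    - [[0, -0.002, -0.334], [0.006, 0.089, 0.002], 0.3]
    - [[0, -0.002, -0.334], [0.006, 0.089, 0.002], 0.3]
    - [[0, -0.002, -0.334], [0.006, 0.089, 0.002], 0.3]
    - [[0, -0.002, -0.334], [0.006, 0.089, 0.002], 0.3]

```text
time: 5.47
eef_pos: [0.5969, 0.0159, 0.073]
tcp_rot: [0.706, 0.034, 0.201, -0.678]
contact_force: [-0.5, -0.5, -1.0]
opening: 0.682
```

```bash
cat > look.py <<'E'
from h import *
import sys
st();s=ctrl.get_state();c=grab('wrist');n=sys.argv[1];cv2.imwrite(f'pics/{n}.png',c['pixels']);pickle.dump((s,c),open(n+'.pkl','wb'))
d=grab('side');cv2.imwrite(f'pics/{n}s.png',cv2.resize(d['pixels'][150:270,280:440],None,fx=4.5,fy=4.5,interpolation=cv2.INTER_CUBIC))
print(toc(s['eef_pos']))
E
python3 look.py w4
```

```text
t 5.47 pos [0.5969 0.0159 0.073 ] y [ 0.321 -0.077 -0.944] z [0.237 0.972 0.001] F [-0.5 -0.5 -1. ] open 0.682
[0.02765324 0.00222523 0.07304822]
```

View pics/w4.png

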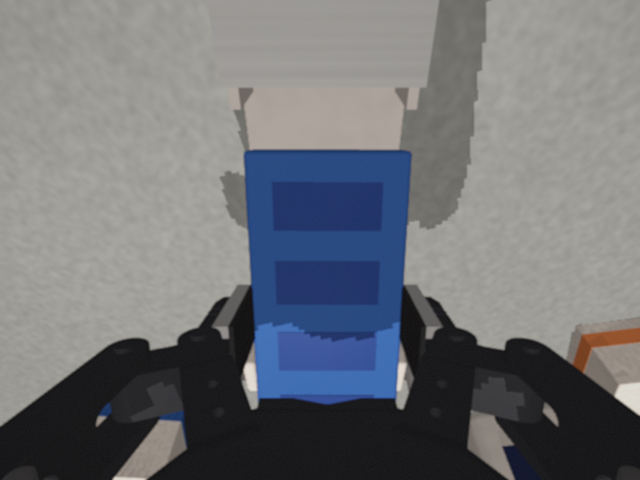

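View pics/w4s.png

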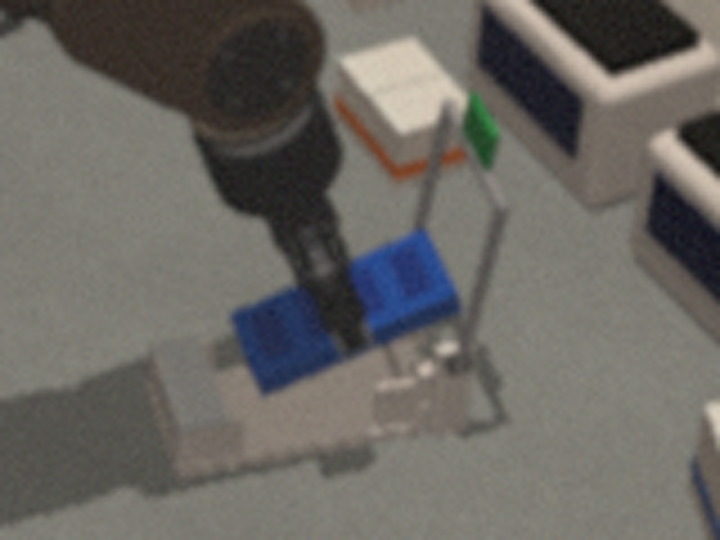

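```bash
python3 - <<'E'
from h import *
s,c=pickle.load(open('w4.pkl','rb'))
W=pts(c);M=R.from_quat(s['tcp_rot']).as_matrix();T=(W-s['eef_pos'])@M*1000;C=toc(W)*1000
h=cv2.cvtColor(c['pixels'],cv2.COLOR_BGR2HSV)
m=cv2.inRange(h,(100,120,40),(125,255,255))>0
m[:,:230]=0;m[:,420:]=0;m[:148]=0;m[280:]=0
m&=(T[...,1]<0)&(T[...,1]>-30)
print('blk tool y',np.nanmedian(T[m][:,1]),'x min',np.percentile(T[m][:,0],.1))
for x in(-60,-50,-40):
    q=C[m&(abs(T[...,0]-x)<2)];print('blk cr y',np.percentile(q[:,1],[.5,99.5]),np.percentile(q[:,1],[.5,99.5]).mean())
k=(C[...,2]>41)&(C[...,2]<48);k[95:]=0;k[:,:200]=0;k[:,445:]=0
q=C[k]
for x in(-75,-70,-65,-60):
    qq=q[abs(q[:,0]-x)<1];print('lip y',x,len(qq),np.percentile(qq[:,1],[.5,99.5]) if len(qq) else '', )
print('lip z',np.median(q[:,2]),'edge x',np.percentile(q[:,0],[.5,99.5]))
q=C[m];e=q[np.argsort(T[m][:,0])[:40]];print('blk near top edge cr',np.median(e,axis=0))
E
```

```text
blk tool y -11.812291588484667 x min -63.20191225455156
blk cr y [-27.46506203  30.67269928] 1.6038186207306069
blk cr y [-27.66107696  30.65897438] 1.4989487084020165
blk cr y [-27.45598291  30.5530063 ] 1.548511695504871
lip y -75 1585 [-37.78297603  37.45481526]
lip y -70 1518 [-37.67332748  37.36918831]
lip y -65 1347 [-37.71846946  37.59839884]
lip y -60 1292 [-37.73708595  37.47443199]
lip z 43.60548959666867 edge x [-79.78282135 -52.89159003]
blk near top edge cr [-35.81783822  10.45582625  63.06008   ]
```

```bash
python3 - <<'E'
from h import *
blk(-.036,.023,19,.0006)
blk(-.050,.018,19,.0006)
E
```

```text
tcp cr [0.0211 0.0487] turn [-0.0011, 0.0001, 0.0043] shift [-0.0139, 0.0207, -0.0013] rows 0.6
tcp cr [0.0071 0.0437] turn [-0.0011, 0.0001, 0.0043] shift [-0.0288, 0.0208, -0.0013] rows 0.9
```

jog_arm:
  deltas:
    - [[0, 0, 0.004], [-0.007, 0.01, -0.0015], 0.3]
    - [[0, 0, 0.004], [-0.014, 0.0207, -0.0015], 0.3]
    - [[0, 0, 0.004], [-0.014, 0.0207, -0.0015], 0.3]
    - [[0, 0, 0.004], [-0.014, 0.0207, -0.0015], 0.3]
    - [[0, 0, 0.004], [-0.022, 0.0207, -0.0015], 0.3]
    - [[0, 0, 0.004], [-0.028, 0.0207, -0.0015], 0.3]
    - [[0, 0, 0.004], [-0.028, 0.0207, -0.0015], 0.3]
    - [[0, 0, 0.004], [-0.028, 0.0207, -0.0015], 0.3]

```text
time: 6.23
eef_pos: [0.5767, 0.019, 0.044]
tcp_rot: [0.706, 0.033, 0.199, -0.679]
contact_force: [-0.1, -0.3, -0.9]
opening: 0.681
```

```bash
python3 look.py w5; python3 - <<'E'
from h import *
blk(-.066,.0125,19,.0006)
E
```

```text
t 6.23 pos [0.5767 0.019  0.044 ] y [ 0.317 -0.076 -0.945] z [0.237 0.971 0.001] F [-0.1 -0.3 -0.9] open 0.681
[0.00727415 0.00039295 0.04404405]
tcp cr [-0.0089  0.0382] turn [-0.0012, 0.0002, 0.0014] shift [-0.0182, 0.0004, 0.0002] rows 0.4
```

View pics/w5.png

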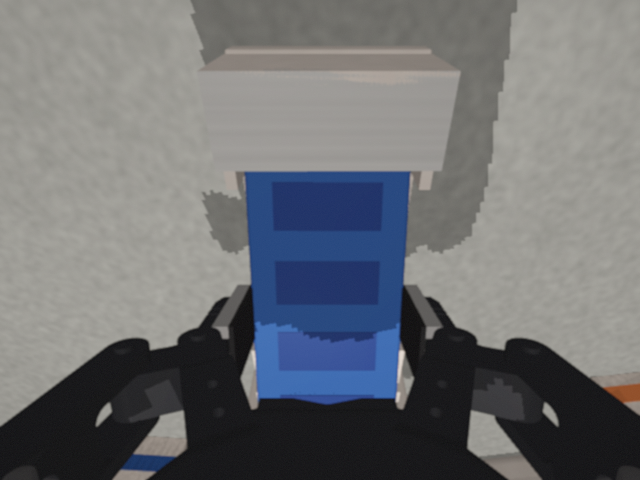

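View pics/w5s.png

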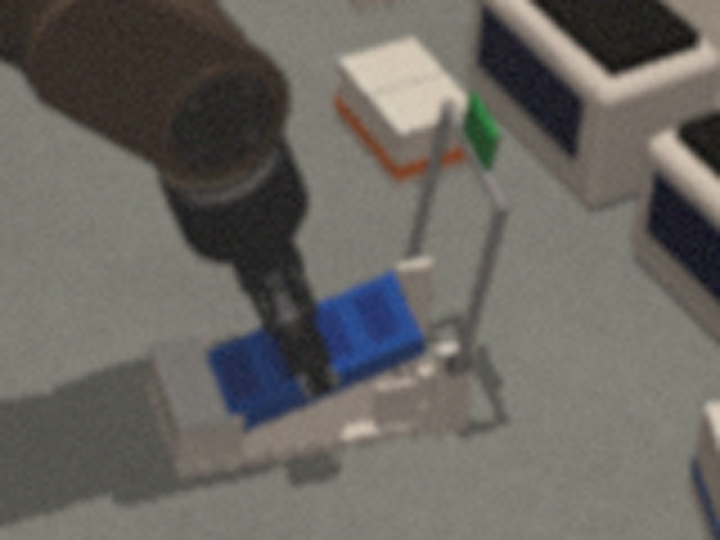

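The near end has gone under the lip (lip edge at row 170), sitting centred between the cheeks. Now I'll push the stop back with a firmer grip.

jog_arm:
  deltas:
    - [[0, 0, 0], [-0.006, 0, 0], 0.3]
    - [[0, 0, 0], [-0.012, 0, 0], 0.3]
    - [[0, 0, 0], [-0.018, 0, 0], 0.3]
    - [[0, 0, 0], [-0.018, 0, 0], 0.3]
    - [[0, 0, 0], [-0.018, 0, 0], 0.3]
  force: 90

```text
time: 6.75
eef_pos: [0.5649, 0.0222, 0.0419]
tcp_rot: [0.705, 0.037, 0.203, -0.678]
contact_force: [6.5, -2.4, 0.8]
opening: 0.665
```

```bash
python3 look.py w6; python3 - <<'E'
from h import *
for a in [(-.067,.0125,15),(-.0685,.012,11),(-.0695,.0115,7),(-.0705,.0115,3),(-.0705,.0115,0)]: blk(*a,.0006)
E
```

```text
t 6.75 pos [0.5649 0.0222 0.0419] y [ 0.329 -0.078 -0.941] z [0.236 0.972 0.002] F [ 6.5 -2.4  0.8] open 0.665
[-0.00494503  0.00070504  0.04192088]
tcp cr [-0.0083  0.0341] turn [-0.0023, 0.0004, 0.0824] shift [-0.0058, 0.0062, -0.0001] rows 0.7
tcp cr [-0.0084  0.0295] turn [-0.0023, 0.0005, 0.1522] shift [-0.0075, 0.0105, -0.0001] rows 1.2
tcp cr [-0.0084  0.0247] turn [-0.0023, 0.0006, 0.222] shift [-0.0091, 0.015, -0.0001] rows 1.8
tcp cr [-0.0086  0.0205] turn [-0.0023, 0.0007, 0.2918] shift [-0.0107, 0.019, -0.0001] rows 2.3
tcp cr [-0.0082  0.0172] turn [-0.0023, 0.0007, 0.3442] shift [-0.0115, 0.0221, -0.0002] rows 2.8
```

View pics/w6s.png

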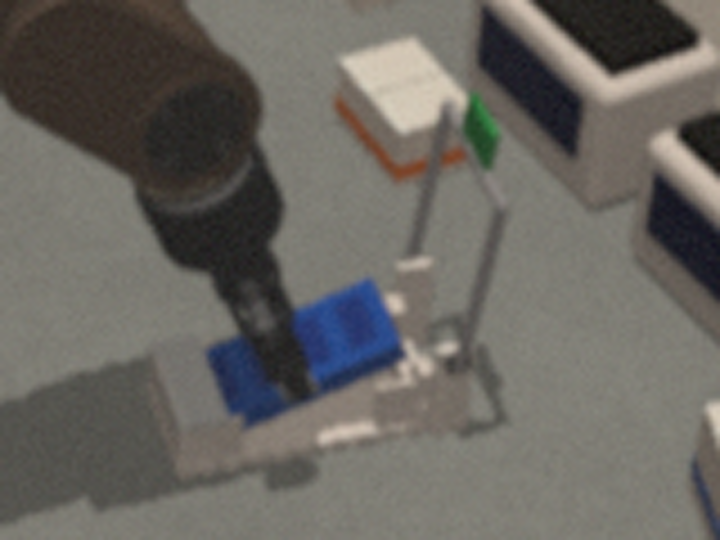

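View pics/w6.png

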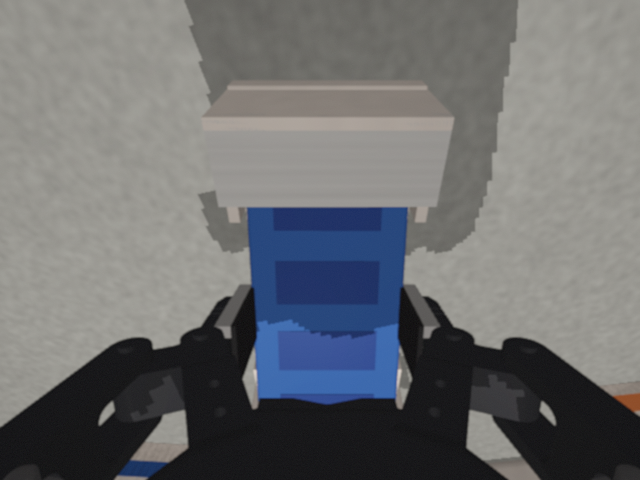

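jog_arm:
  deltas:
    - [[0, 0, 0.04], [-0.009, 0.004, 0], 0.3]
    - [[0, 0, 0.08], [-0.0115, 0.0074, 0], 0.3]
    - [[0, 0, 0.08], [-0.0115, 0.0074, 0], 0.3]
    - [[0, 0, 0.115], [-0.0125, 0.0095, 0], 0.3]
    - [[0, 0, 0.15], [-0.0132, 0.0117, 0], 0.3]
    - [[0, 0, 0.15], [-0.0132, 0.0117, 0], 0.3]

```text
time: 7.35
eef_pos: [0.5635, 0.0227, 0.031]
tcp_rot: [0.706, -0.01, 0.157, -0.691]
contact_force: [7.2, -2.0, 2.6]
opening: 0.663
```

```bash
python3 look.py w7; python3 - <<'E'
from h import *
for a in [(-.0695,.0115,7),(-.0705,.0115,3),(-.0705,.0115,0)]: blk(*a,.0006)
E
```

```text
t 7.35 pos [0.5635 0.0227 0.031 ] y [ 0.203 -0.046 -0.978] z [0.237 0.972 0.003] F [ 7.2 -2.   2.6] open 0.663
[-0.00644139  0.0009247   0.03097198]
tcp cr [-0.0084  0.0247] turn [-0.0034, 0.0008, 0.0872] shift [-0.0025, 0.0056, -0.0004] rows 0.7
tcp cr [-0.0086  0.0205] turn [-0.0034, 0.0009, 0.157] shift [-0.0036, 0.0097, -0.0004] rows 1.3
tcp cr [-0.0082  0.0172] turn [-0.0033, 0.001, 0.2093] shift [-0.0039, 0.013, -0.0004] rows 1.7
```

View pics/w7s.png

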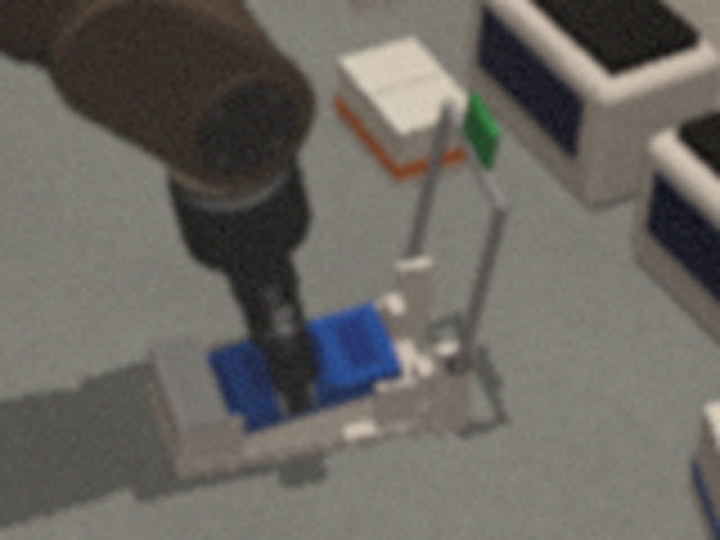

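View pics/w7.png

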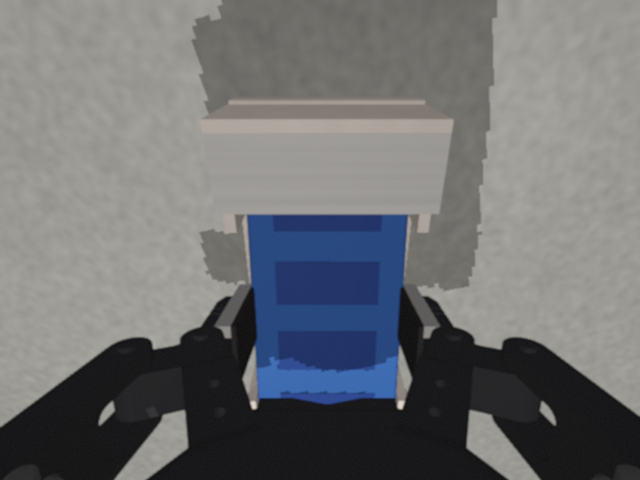

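jog_arm:
  deltas:
    - [[-0.003, 0, 0.045], [-0.007, 0.003, 0], 0.3]
    - [[-0.003, 0, 0.087], [-0.0085, 0.0066, 0], 0.3]
    - [[-0.003, 0, 0.087], [-0.0085, 0.0066, 0], 0.3]
    - [[-0.003, 0, 0.12], [-0.0092, 0.0087, 0], 0.3]
    - [[-0.003, 0, 0.157], [-0.0097, 0.0107, 0], 0.3]
    - [[-0.003, 0, 0.157], [-0.0097, 0.0107, 0], 0.3]

```text
time: 7.95
eef_pos: [0.5623, 0.0231, 0.0219]
tcp_rot: [0.704, -0.061, 0.108, -0.699]
contact_force: [8.1, -2.0, 2.5]
opening: 0.667
```

```bash
python3 look.py w8; python3 - <<'E'
from h import *
for a in [(-.0705,.0115,3),(-.0705,.0115,0)]: blk(*a,.0006)
E
```

```text
t 7.95 pos [0.5623 0.0231 0.0219] y [ 0.065 -0.015 -0.998] z [0.237 0.972 0.001] F [ 8.1 -2.   2.5] open 0.667
[-0.00774226  0.00097431  0.02185332]
tcp cr [-0.0086  0.0205] turn [-0.001, 0.0012, 0.0144] shift [-0.0003, 0.0012, -0.0004] rows 0.1
tcp cr [-0.0082  0.0172] turn [-0.0009, 0.0012, 0.0667] shift [-0.0001, 0.0045, -0.0004] rows 0.5
```

View pics/w8s.png

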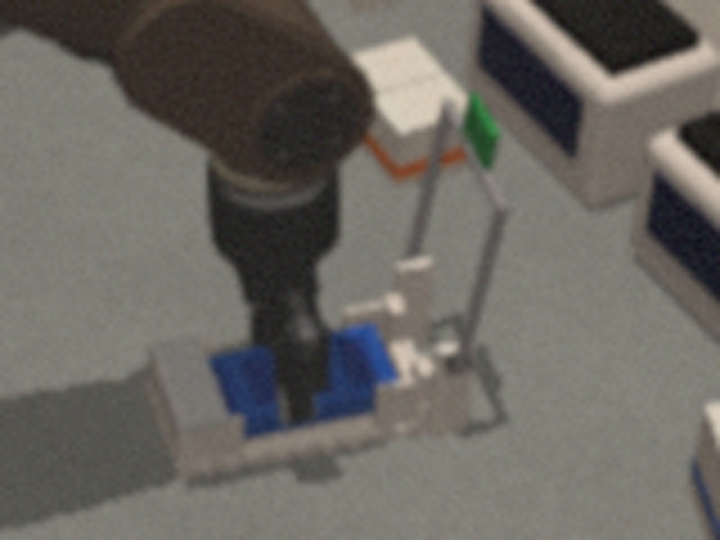

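View pics/w8.png

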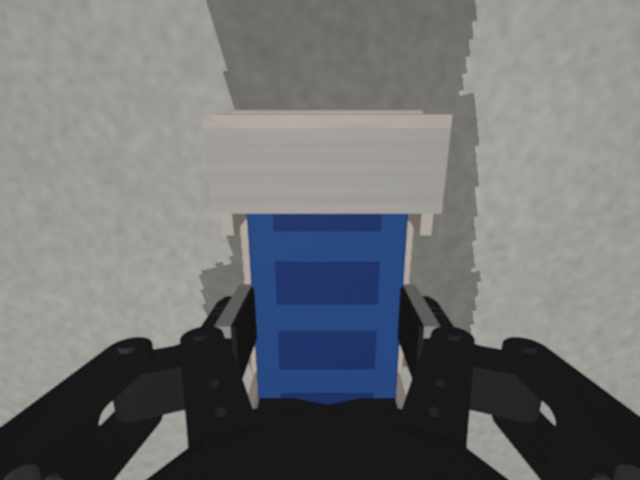

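jog_arm:
  deltas:
    - [[0, 0, 0.035], [-0.0052, 0.004, 0], 0.3]
    - [[0, 0, 0.067], [-0.0053, 0.0065, 0], 0.3]
    - [[0, 0, 0.067], [-0.0053, 0.0075, 0], 0.3]
    - [[0, 0, 0.067], [-0.0053, 0.0075, 0], 0.3]

```text
time: 8.38
eef_pos: [0.5624, 0.0232, 0.0168]
tcp_rot: [0.702, -0.079, 0.089, -0.702]
contact_force: [7.3, -2.0, 2.1]
opening: 0.663
```

```bash
python3 look.py w9; python3 - <<'E'
from h import *
for a in [(-.0705,.0105,0)]: blk(*a,.0006)
E
```

```text
t 8.38 pos [0.5624 0.0232 0.0168] y [ 0.013 -0.002 -1.   ] z [0.236 0.972 0.002] F [ 7.3 -2.   2.1] open 0.663
[-0.00760831  0.00106589  0.01680358]
tcp cr [-0.0082  0.0162] turn [-0.0015, 0.0016, 0.0135] shift [-0.0005, 0.0007, -0.0005] rows 0.1
```

View pics/w9s.png

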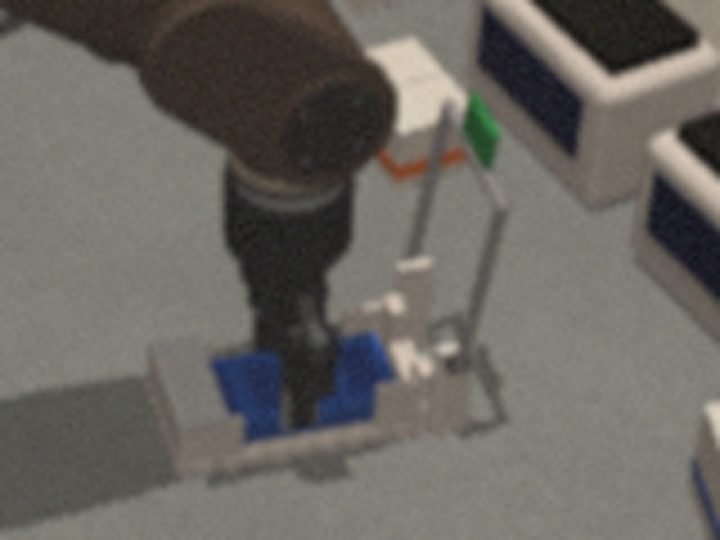

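jog_arm:
  deltas:
    - [[0, 0, 0.015], [-0.005, 0.003, 0], 0.3]
    - [[0, 0, 0.02], [-0.005, 0.004, 0], 0.3]
    - [[0, 0, 0.02], [-0.005, 0.004, 0], 0.3]
    - [[0, 0, 0.015], [-0.003, 0.002, 0], 1]
    - [[0, 0, 0.015], [-0.001, 0.001, 0], 1]
    - [[0, 0, 0.015], [0, 0, 0], 1]
    - [[0, 0, 0.015], [0, 0, 0], 1]
    - [[0, 0, 0.015], [0, -0.04, 0], 1]
    - [[0, 0, 0.015], [0, -0.08, 0], 1]
    - [[0, 0, 0.015], [0, -0.08, 0], 1]

```text
time: 9.32
eef_pos: [0.5659, 0.023, 0.1044]
tcp_rot: [-0.702, 0.08, -0.088, 0.703]
contact_force: [2.7, 0.1, 1.3]
opening: 1.002
```

```bash
python3 look.py w10
```

```text
t 9.32 pos [0.5659 0.023  0.1044] y [ 0.011  0.    -1.   ] z [0.236 0.972 0.003] F [2.7 0.1 1.3] open 1.002
[-0.00420916  0.00171906  0.10441403]
```

View pics/w10s.png

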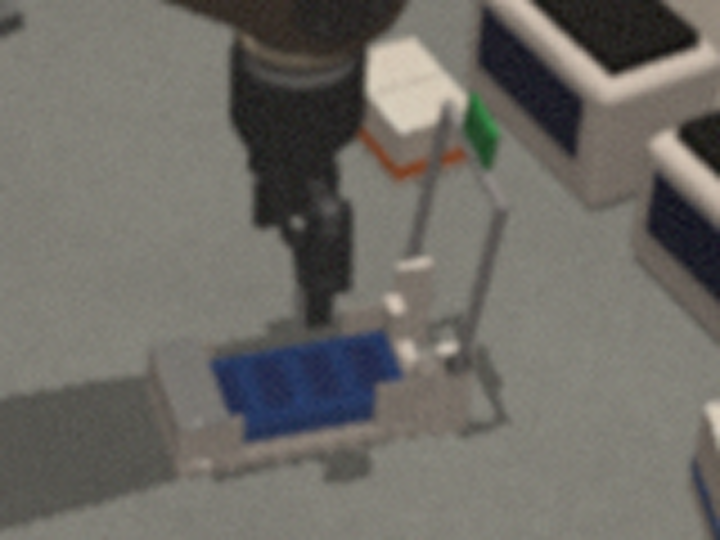

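View pics/w10.png

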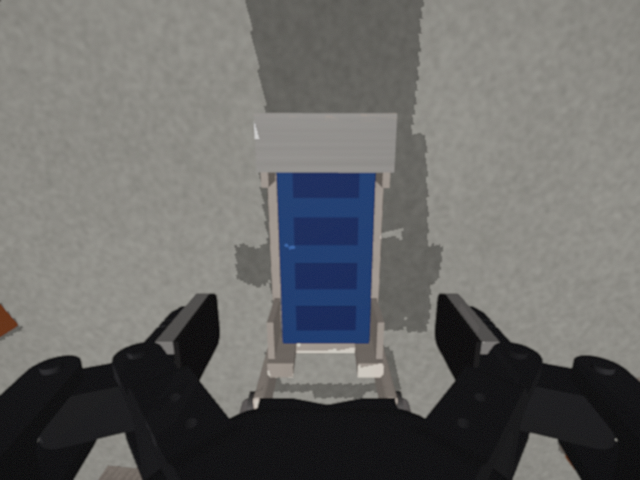

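The block is lying in the bay, with its far end at row 343 behind the wall and its near end under the lip at row 172. Next I'll check flatness and height, and measure the tray.

```bash
python3 - <<'E'
from h import *
s,c=pickle.load(open('w10.pkl','rb'));W=pts(c);C=toc(W)*1000
h=cv2.cvtColor(c['pixels'],cv2.COLOR_BGR2HSV)
m=cv2.inRange(h,(100,120,40),(125,255,255));m[:,:270]=0;m[:,385:]=0;m[:165]=0;m[350:]=0
m=cv2.erode(m,np.ones((3,3)))>0
q=C[m];q=q[np.isfinite(q[:,0])]
A=np.c_[q[:,0],q[:,1],np.ones(len(q))];print('plane',np.linalg.lstsq(A,q[:,2],rcond=None)[0],'x',np.percentile(q[:,0],[.5,99.5]),'y',np.percentile(q[:,1],[.5,99.5]))
c=pickle.load(open('top0.pkl','rb'));W=pts(c);z=W[...,2]
h=cv2.cvtColor(c['pixels'],cv2.COLOR_BGR2HSV)
m=cv2.inRange(h,(3,120,80),(20,255,255));m[:205]=0;m[270:]=0;m[:,:405]=0;m[:,460:]=0
top=((m>0)&(z>.024)&(z<.036)).astype(np.uint8)
print(top.sum(),m.sum()/255,np.percentile(z[m>0],[10,50,90]))
cs,_=cv2.findContours(top,0,2);k=np.vstack([x for x in cs if cv2.contourArea(x)>5])[:,0,:]
P=np.array([ray(c,u,v,.03)[:2]*1000 for u,v in k]);print('tray',cv2.minAreaRect(P.astype(np.float32)))
E
```

```text
plane [ 4.39946530e-03 -6.06514003e-05  2.81663217e+01] x [-49.47930414  62.30903271] y [-27.63325093  28.54270017]
681 817.0 [nan nan nan]
tray ((531.3729858398438, -261.6253662109375), (109.34972381591797, 57.12697219848633), 14.145415306091309)
```

```bash
python3 - <<'E'
from h import *
delta([.5314,-.2616,.15],Rt(104.1))
E
```

```text
turn [-0.0013, -0.4842, 0.0028] shift [0.0372, -0.0515, -0.2841] rows 7.0
```

jog_arm:
  deltas:
    - [[0, 0, 0], [0, -0.035, 0], 1]
    - [[0, -0.1, 0], [0, -0.0515, -0.03], 1]
    - [[0, -0.484, 0.003], [0.037, -0.0515, -0.284], 1]
    - [[0, -0.484, 0.003], [0.037, -0.0515, -0.284], 1]
    - [[0, -0.484, 0.003], [0.037, -0.0515, -0.284], 1]
    - [[0, -0.484, 0.003], [0.037, -0.0515, -0.284], 1]
    - [[0, -0.484, 0.003], [0.037, -0.0515, -0.284], 1]
    - [[0, -0.484, 0.003], [0.037, -0.0515, -0.284], 1]
    - [[0, -0.484, 0.003], [0.037, -0.0515, -0.284], 1]
    - [[0, -0.484, 0.003], [0.037, -0.0515, -0.284], 1]

```text
time: 10.25
eef_pos: [0.5295, -0.2647, 0.1478]
tcp_rot: [-0.701, -0.084, 0.086, 0.703]
contact_force: [-0.0, 0.8, -0.5]
opening: 0.999
```

jog_arm:
  deltas:
    - [[0, 0, 0], [0, 0, 0], 1]
    - [[0, 0, 0], [0, 0, 0], 1]

```text
time: 10.42
eef_pos: [0.5283, -0.2636, 0.1456]
tcp_rot: [-0.7, -0.083, 0.087, 0.704]
contact_force: [0.2, 0.5, 0.2]
opening: 1.002
```

```bash
python3 look.py w11
```

```text
t 10.42 pos [ 0.5283 -0.2636  0.1456] y [-0.007  0.005 -1.   ] z [-0.238  0.971  0.007] F [0.2 0.5 0.2] open 1.002
[ 0.02738728 -0.28561512  0.14557367]
```

View pics/w11.png

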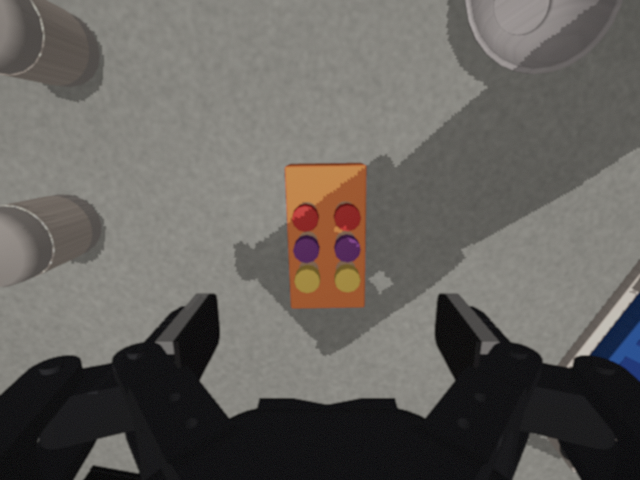

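```bash
python3 - <<'E'
from h import *
s,c=pickle.load(open('w11.pkl','rb'));W=pts(c);z=W[...,2]
h=cv2.cvtColor(c['pixels'],cv2.COLOR_BGR2HSV)
m=cv2.inRange(h,(3,120,60),(20,255,255));m[:150]=0;m[320:]=0;m[:,:270]=0;m[:,385:]=0
top=((m>0)&(z>.024)&(z<.036)).astype(np.uint8);top=cv2.morphologyEx(top,cv2.MORPH_OPEN,np.ones((3,3)))
cs,_=cv2.findContours(top,0,2);k=max(cs,key=cv2.contourArea)[:,0,:]
P=np.array([ray(c,u,v,.03)[:2]*1000 for u,v in k]);r=cv2.minAreaRect(P.astype(np.float32));print('tray',r,np.median(z[top>0]))
t=(W[(z>.05)&(z<.06)&(np.indices(z.shape)[0]<320)&(abs(np.indices(z.shape)[1]-326)<50)]);print(len(t),t.mean(0) if len(t) else'')
a=r[2];a=a+90 if a<45 else a
print(a);delta([r[0][0]/1000,r[0][1]/1000,.06],Rt(a));delta([r[0][0]/1000,r[0][1]/1000,.007],Rt(a))
E
```

```text
tray ((532.6134033203125, -262.7579650878906), (109.45637512207031, 57.265350341796875), 14.695418357849121) 0.029563719399935906
3229 [ 0.53185707 -0.26314556  0.05436333]
104.69541835784912
turn [-0.0053, -0.0142, -0.0039] shift [0.0039, 0.0865, -0.001] rows 2.1
turn [-0.0053, -0.0142, -0.0039] shift [0.0041, 0.1395, -0.0013] rows 3.3
```

jog_arm:
  deltas:
    - [[-0.005, -0.014, -0.004], [0.004, 0.035, -0.001], 1]
    - [[-0.005, -0.014, -0.004], [0.004, 0.07, -0.001], 1]
    - [[-0.005, -0.014, -0.004], [0.004, 0.105, -0.001], 1]
    - [[-0.005, -0.014, -0.004], [0.004, 0.13, -0.001], 1]
    - [[-0.005, -0.014, -0.004], [0.004, 0.141, -0.001], 1]
    - [[-0.005, -0.014, -0.004], [0.004, 0.141, -0.001], 1]
    - [[-0.005, -0.014, -0.004], [0.004, 0.141, -0.001], 0.3]
    - [[-0.005, -0.014, -0.004], [0.004, 0.141, -0.001], 0.3]
    - [[-0.005, -0.014, -0.004], [0.004, 0.141, -0.001], 0.3]
    - [[-0.005, -0.014, -0.004], [0.004, 0.141, -0.001], 0.3]
  force: 40

```text
time: 11.35
eef_pos: [0.5343, -0.2635, 0.0084]
tcp_rot: [0.702, 0.092, -0.089, -0.7]
contact_force: [-0.0, 0.5, 4.9]
opening: 0.67
```

jog_arm:
  deltas:
    - [[0, 0, 0], [0, 0, 0], 0.3]
    - [[0, 0, 0], [0, 0, 0], 0.3]
    - [[0, 0, 0], [0, -0.02, 0], 0.3]
    - [[0, 0, 0], [0, -0.05, 0], 0.3]
    - [[0, 0, 0], [0, -0.09, 0], 0.3]
    - [[0, 0, 0], [0, -0.12, 0], 0.3]
    - [[0, 0, 0], [0, -0.14, 0], 0.3]
    - [[0, 0, 0], [0, -0.14, 0], 0.3]

```text
time: 12.02
eef_pos: [0.5364, -0.2652, 0.1544]
tcp_rot: [0.705, 0.095, -0.086, -0.698]
contact_force: [0.7, 0.2, -0.5]
opening: 0.671
```

```bash
python3 look.py w12; python3 -c "
from h import *
delta(cr(.006,.0006,.145),Rt(CA))"
```

```text
t 12.02 pos [ 0.5364 -0.2652  0.1544] y [ 0.013 -0.009 -1.   ] z [-0.253  0.967 -0.012] F [ 0.7  0.2 -0.5] open 0.671
[ 0.0356356  -0.28520545  0.15442969]
turn [0.003, 0.4962, 0.0048] shift [0.1122, 0.0027, 0.2629] rows 6.9
```

View pics/w12.png

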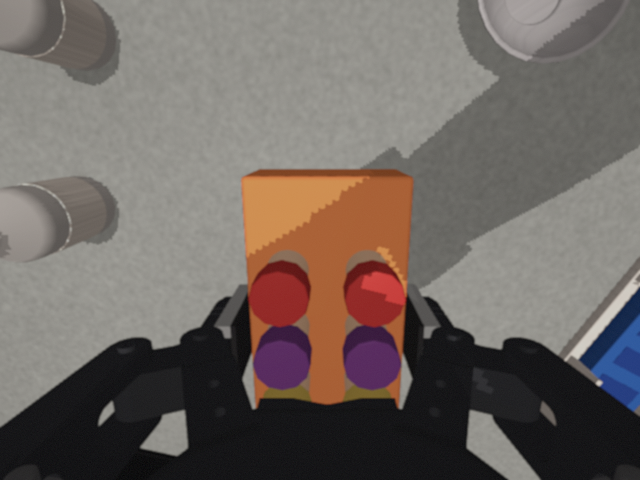

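The tray is held upright; its near edge is at row 178 and u 243–413. Carry it over the cradle.

jog_arm:
  deltas:
    - [[0.003, 0.496, 0.005], [0.112, 0, 0.263], 0.3]
    - [[0.003, 0.496, 0.005], [0.112, 0, 0.263], 0.3]
    - [[0.003, 0.496, 0.005], [0.112, 0, 0.263], 0.3]
    - [[0.003, 0.496, 0.005], [0.112, 0, 0.263], 0.3]
    - [[0.003, 0.496, 0.005], [0.112, 0, 0.263], 0.3]
    - [[0.003, 0.496, 0.005], [0.112, 0, 0.263], 0.3]
    - [[0.003, 0.496, 0.005], [0.112, 0, 0.263], 0.3]
    - [[0.003, 0.496, 0.005], [0.112, 0, 0.263], 0.3]
    - [[0.003, 0.496, 0.005], [0.112, 0, 0.263], 0.3]
    - [[0.003, 0.496, 0.005], [0.112, 0, 0.263], 0.3]

```text
time: 12.95
eef_pos: [0.5738, 0.0197, 0.145]
tcp_rot: [0.702, -0.086, 0.082, -0.702]
contact_force: [0.1, -0.1, -2.3]
opening: 0.672
```

jog_arm:
  deltas:
    - [[0, 0, 0], [0, 0.03, 0], 0.3]
    - [[0, 0, 0], [0, 0.04, 0], 0.3]
    - [[0, 0, 0], [0, 0.04, 0], 0.3]
    - [[0, 0, 0], [0, 0.04, 0], 0.3]

```text
time: 13.28
eef_pos: [0.5724, 0.0185, 0.1034]
tcp_rot: [0.702, -0.088, 0.082, -0.702]
contact_force: [0.6, -0.6, -1.5]
opening: 0.671
```

```bash
python3 look.py w13; python3 - <<'E'
from h import *
s,c=pickle.load(open('w13.pkl','rb'))
W=pts(c);M=R.from_quat(s['tcp_rot']).as_matrix();T=(W-s['eef_pos'])@M*1000;C=toc(W)*1000
h=cv2.cvtColor(c['pixels'],cv2.COLOR_BGR2HSV)
m=cv2.inRange(h,(3,120,60),(20,255,255))>0
m[:,:230]=0;m[:,420:]=0
m&=(T[...,1]<-10)&(T[...,1]>-40)
t=T[m];print('tray top tool y',np.median(t[:,1]),'xmin',np.percentile(t[:,0],[0,.1,1]),'C xmin',np.percentile(C[m][:,0],.1))
print('flat',np.linalg.lstsq(np.c_[C[m][:,:2],np.ones(len(t))],C[m][:,2],rcond=None)[0])
for x in(-48,-40,-30):
    q=C[m&(abs(T[...,0]-x)<2)];print('tray cr y',np.percentile(q[:,1],[.5,99.5]),np.percentile(q[:,1],[.5,99.5]).mean())
k=(C[...,2]>41)&(C[...,2]<48)&(abs(C[...,1])<45)&(C[...,0]<-50)&(C[...,0]>-95);k[:, :200]=0
r=cv2.minAreaRect((C[k][:,:2]).astype(np.float32));print('lip',r,k.sum())
E
```

```text
t 13.28 pos [0.5724 0.0185 0.1034] y [-0.009  0.    -1.   ] z [ 0.238  0.971 -0.002] F [ 0.6 -0.6 -1.5] open 0.671
[ 0.00315014 -0.00108575  0.10342842]
tray top tool y -21.240481279032046 xmin [-55.57189139 -55.48591975 -55.37746185] C xmin -52.211694069108106
flat [ 3.02607912e-03 -1.30998622e-03  1.25091719e+02]
tray cr y [-30.00666404  26.54534016] -1.730661942252361
tray cr y [-29.96361386  26.50768844] -1.7279627077202608
tray cr y [-29.97377188  26.45758246] -1.758094709236408
lip ((-68.44928741455078, -0.2001495361328125), (30.752578735351562, 76.33827209472656), 0.04993979632854462) 8453
```

View pics/w13.png

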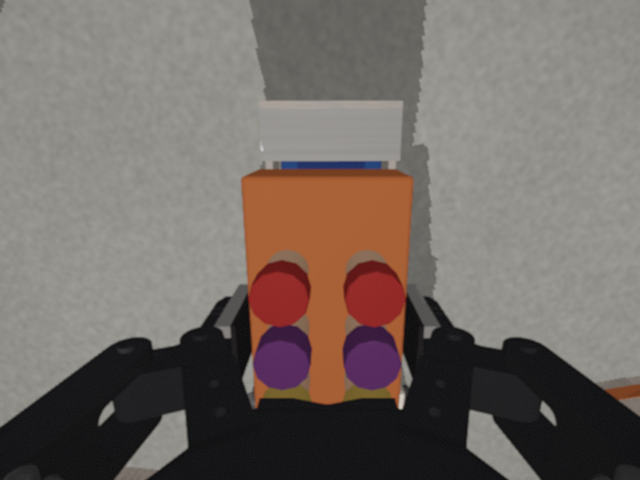

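View pics/w13s.png

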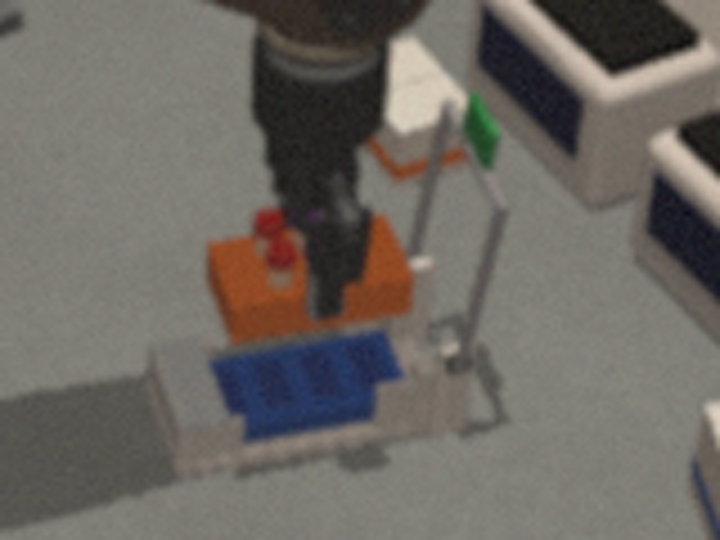

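```bash
python3 -c "
from h import *
delta(cr(.0065,.0005,.06),Rt(CA));delta(cr(.0065,.0005,.0375),Rt(CA))"
```

```text
turn [0.001, 0.0, -0.0035] shift [0.0018, 0.0458, 0.001] rows 1.1
turn [0.001, 0.0, -0.0035] shift [0.0018, 0.0683, 0.001] rows 1.6
```

jog_arm:
  deltas:
    - [[0.001, 0, -0.003], [0.002, 0.015, 0.001], 0.3]
    - [[0.001, 0, -0.003], [0.002, 0.03, 0.001], 0.3]
    - [[0.001, 0, -0.003], [0.002, 0.04, 0.001], 0.3]
    - [[0.001, 0, -0.003], [0.002, 0.04, 0.001], 0.3]
    - [[0.001, 0, -0.003], [0.002, 0.04, 0.001], 0.3]

```text
time: 13.8
eef_pos: [0.5762, 0.0191, 0.0659]
tcp_rot: [-0.702, 0.085, -0.084, 0.702]
contact_force: [-0.7, 0.2, -1.0]
opening: 0.67
```

```bash
python3 look.py w14; python3 - <<'E'
from h import *
s,c=pickle.load(open('w14.pkl','rb'))
W=pts(c);M=R.from_quat(s['tcp_rot']).as_matrix();T=(W-s['eef_pos'])@M*1000;C=toc(W)*1000
h=cv2.cvtColor(c['pixels'],cv2.COLOR_BGR2HSV)
m=cv2.inRange(h,(3,120,60),(20,255,255))>0
m[:,:230]=0;m[:,420:]=0
m&=(T[...,1]<-10)&(T[...,1]>-40)
t=T[m];print('tray z',np.median(C[m][:,2]),'C xmin',np.percentile(C[m][:,0],.1))
for x in(-48,-30):
    q=C[m&(abs(T[...,0]-x)<2)];print('tray cr y',np.percentile(q[:,1],[.5,99.5]).mean())
k=(C[...,2]>41)&(C[...,2]<48)&(abs(C[...,1])<45)&(C[...,0]<-50)&(C[...,0]>-95);k[:, :200]=0
r=cv2.minAreaRect((C[k][:,:2]).astype(np.float32));print('lip',r,k.sum())
delta(cr(.0065,.0005,.0375),Rt(CA))
E
```

```text
t 13.8 pos [0.5762 0.0191 0.0659] y [-0.001  0.    -1.   ] z [ 0.238  0.971 -0.   ] F [-0.7  0.2 -1. ] open 0.67
[0.00673614 0.00038268 0.0659346 ]
tray z 87.20599862270447 C xmin -48.73411670109009
tray cr y -0.3477995284817812
tray cr y -0.34745841955150425
lip ((-67.70341491699219, -0.1996002197265625), (32.21048355102539, 76.39311218261719), 0.04611606150865555) 13109
turn [-0.0001, 0.0, 0.0015] shift [-0.0012, 0.0295, -0.0001] rows 0.7
```

View pics/w14.png

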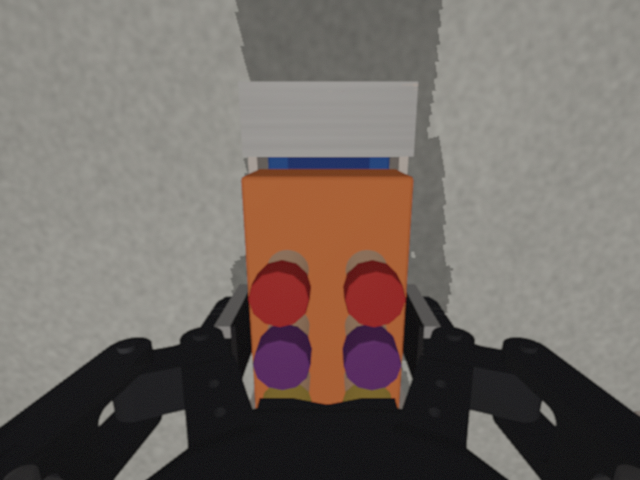

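The tray is aligned: near edge at cradle x −48.7, y offset under 0.2 mm. I'll lower it.

jog_arm:
  deltas:
    - [[0, 0, 0.001], [0, 0.01, 0], 0.3]
    - [[0, 0, 0.001], [0, 0.018, 0], 0.3]
    - [[0, 0, 0.001], [0, 0.024, 0], 0.3]
    - [[0, 0, 0.001], [0, 0.028, 0], 0.3]
    - [[0, 0, 0.001], [0, 0.03, 0], 0.3]
    - [[0, 0, 0.001], [0, 0.031, 0], 0.3]
    - [[0, 0, 0.001], [0, 0.031, 0], 0.3]

```text
time: 14.48
eef_pos: [0.577, 0.0191, 0.0365]
tcp_rot: [0.702, -0.085, 0.084, -0.702]
contact_force: [-1.4, -0.0, 1.1]
opening: 0.669
```

```bash
python3 look.py w15
```

```text
t 14.48 pos [0.577  0.0191 0.0365] y [-0.  0. -1.] z [ 0.238  0.971 -0.   ] F [-1.4 -0.   1.1] open 0.669
[0.00752457 0.00061019 0.03646176]
```

View pics/w15s.png

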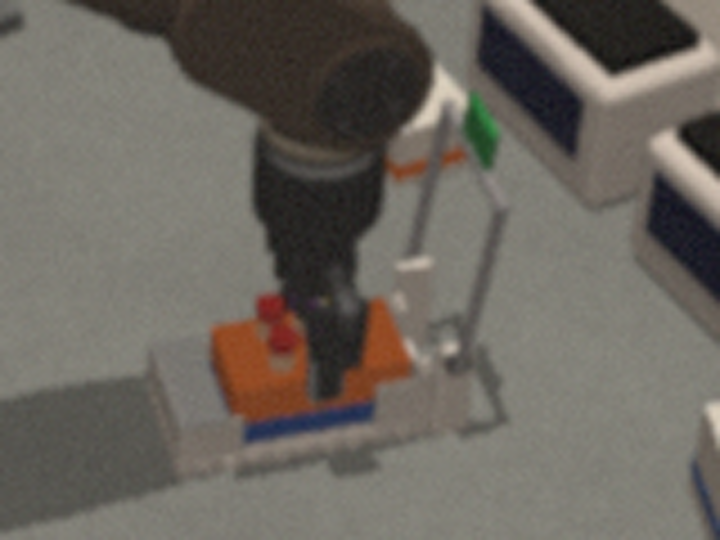

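The tray is seated: its underside is at block height and it sits flat. Release and rise.

jog_arm:
  deltas:
    - [[0, 0, 0], [0, 0, 0], 1]
    - [[0, 0, 0], [0, 0, 0], 1]
    - [[0, 0, 0], [0, 0, 0], 1]
    - [[0, 0, 0], [0, -0.02, 0], 1]
    - [[0, 0, 0], [0, -0.06, 0], 1]
    - [[0, 0, 0], [0, -0.1, 0], 1]
    - [[0, 0, 0], [0, -0.14, 0], 1]
    - [[0, 0, 0], [0, -0.18, 0], 1]
    - [[0, 0, 0], [0, -0.22, 0], 1]
    - [[0, 0, 0], [0, -0.225, 0], 1]

```text
time: 15.42
eef_pos: [0.581, 0.0186, 0.2716]
tcp_rot: [0.702, -0.079, 0.09, -0.702]
contact_force: [-0.3, -0.5, 1.3]
opening: 1.0
```

```bash
python3 look.py w16; python3 - <<'E'
from h import *
s,c=pickle.load(open('w16.pkl','rb'));C=toc(pts(c))*1000
h=cv2.cvtColor(c['pixels'],cv2.COLOR_BGR2HSV)
m=cv2.inRange(h,(3,120,60),(20,255,255))>0
k=m&(C[...,2]>50)&(C[...,2]<64)&(abs(C[...,1])<40)&(abs(C[...,0])<75)
q=C[k];print('tray plane',np.linalg.lstsq(np.c_[q[:,:2],np.ones(len(q))],q[:,2],rcond=None)[0],np.percentile(q[:,0],[.3,99.7]),np.percentile(q[:,1],[.3,99.7]))
g=cv2.inRange(h,(45,100,40),(75,255,255))>0;print('tab',g.sum(),np.nanmedian(C[g],axis=0) if g.any() else '')
d=grab('side');D=toc(pts(d))*1000;h=cv2.cvtColor(d['pixels'],cv2.COLOR_BGR2HSV);g=cv2.inRange(h,(45,100,40),(75,255,255))>0;g[:160]=0;g[200:]=0;g[:,:370]=0;g[:,:]&=(np.indices(g.shape)[1]<400)
print('tab side',g.sum(),np.nanmedian(D[g],axis=0),np.nanpercentile(D[g],[5,95],axis=0))
delta(cr(.128,0,.262),Rt(CA));delta(cr(.128,0,.196),Rt(CA))
E
```

```text
t 15.42 pos [0.581  0.0186 0.2716] y [ 0.016 -0.002 -1.   ] z [0.238 0.971 0.002] F [-0.3 -0.5  1.3] open 1.0
[0.01154444 0.0011059  0.27157471]
tray plane [3.50871839e-04 1.19306020e-05 5.76055717e+01] [-47.69228588  60.70847629] [-28.66339663  28.30439402]
tab 1793 [9.96592699e+01 3.65321399e-02 2.04137478e+02]
tab side 55 [100.93008487  -2.70154363 207.26831375] [[ 98.78312719 -17.657493   194.27272577]
 [103.53016312  13.62592849 215.164508  ]]
turn [-0.0002, -0.0, 0.0018] shift [0.1201, 0.0002, -0.0006] rows 2.9
turn [-0.0002, -0.0, 0.0018] shift [0.12, 0.0662, -0.0006] rows 3.3
```

View pics/w16.png

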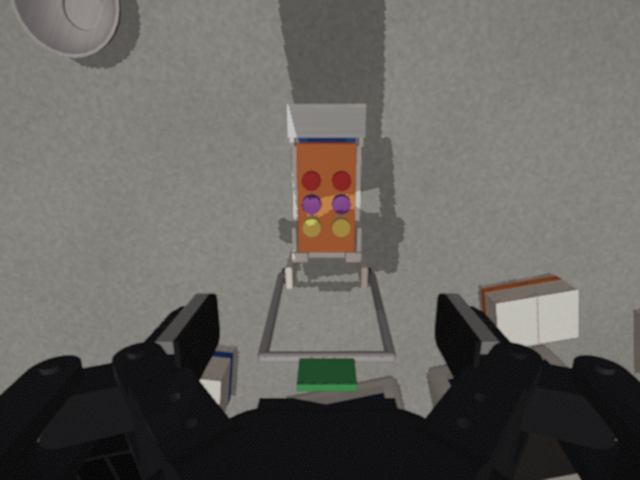

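The tray lies flat (57.6 mm top, centre x 6.5). The tab is at cradle x≈100, z≈204. Shut the fingers and go over behind the bail.

jog_arm:
  deltas:
    - [[0, 0, 0], [0, 0, 0], 0]
    - [[0, 0, 0], [0, 0, 0], 0]
    - [[0, 0, 0], [0.035, 0, 0], 0]
    - [[0, 0, 0], [0.075, 0, 0], 0]
    - [[0, 0, 0], [0.115, 0, 0], 0]
    - [[0, 0, 0], [0.13, 0, 0], 0]
    - [[0, 0, 0], [0.13, 0, 0], 0]
    - [[0, 0, 0], [0.13, 0.035, 0], 0]
    - [[0, 0, 0], [0.13, 0.066, 0], 0]
    - [[0, 0, 0], [0.13, 0.066, 0], 0]

```text
time: 16.4
eef_pos: [0.6982, -0.0109, 0.1858]
tcp_rot: [-0.702, 0.09, -0.079, 0.702]
contact_force: [-2.3, 0.8, -2.6]
opening: 0.003
```

```bash
python3 look.py w17; cat > sweep.py <<'E'
from h import *
import sys
s=ctrl.get_state();M0=R.from_quat(s['tcp_rot']).as_matrix()
for b in map(float,sys.argv[1:]):
    t=np.radians(b);x=.085-.138*np.cos(t)+.003*np.sin(t)+.011*np.sin(t);z=.063+.138*np.sin(t)+.003*np.cos(t)
    if b>60: z-=.004
    d=M0.T@(cr(x,0,z)-s['eef_pos']);w=R.from_matrix(M0.T@Rt(CA)).as_rotvec()
    print(b,np.round([x,z],3),np.round(d,3).tolist(),np.round(w,3))
E
python3 sweep.py 96 90 84 78 72 66 60 54 48 42
```

```text
t 16.4 pos [ 0.6982 -0.0109  0.1858] y [-0.015  0.003 -1.   ] z [ 0.238  0.971 -0.001] F [-2.3  0.8 -2.6] open 0.003
[0.13239195 0.00029769 0.18579394]
96.0 [0.113 0.196] [-0.023, -0.002, -0.001] [ 0.     0.    -0.004]
90.0 [0.099 0.197] [-0.037, -0.003, -0.001] [ 0.     0.    -0.004]
84.0 [0.084 0.197] [-0.051, -0.003, -0.001] [ 0.     0.    -0.004]
78.0 [0.07  0.195] [-0.066, -0.001, -0.001] [ 0.     0.    -0.004]
72.0 [0.056 0.191] [-0.08, 0.003, -0.001] [ 0.     0.    -0.004]
66.0 [0.042 0.186] [-0.094, 0.007, -0.001] [ 0.     0.    -0.004]
60.0 [0.028 0.184] [-0.108, 0.01, -0.001] [ 0.     0.    -0.004]
54.0 [0.015 0.176] [-0.121, 0.017, -0.001] [ 0.     0.    -0.004]
48.0 [0.003 0.168] [-0.133, 0.026, -0.001] [ 0.     0.    -0.004]
42.0 [-0.008  0.158] [-0.144, 0.036, -0.001] [ 0.     0.    -0.004]
```

View pics/w17s.png

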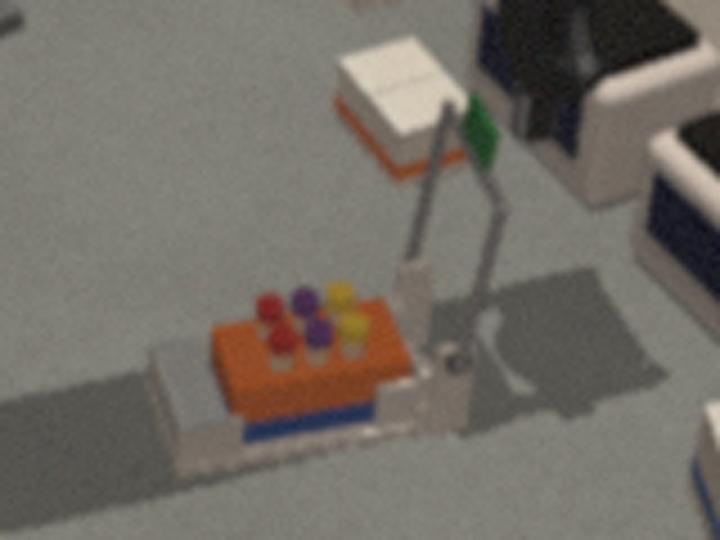

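The shut fingers are behind the tab (crop (530,90)) and the tray is undisturbed. Sweep the bail over.

jog_arm:
  deltas:
    - [[0, 0, 0], [-0.023, -0.002, -0.001], 0]
    - [[0, 0, 0], [-0.037, -0.003, -0.001], 0]
    - [[0, 0, 0], [-0.051, -0.003, -0.001], 0]
    - [[0, 0, 0], [-0.066, -0.001, -0.001], 0]
    - [[0, 0, 0], [-0.08, 0.003, -0.001], 0]
    - [[0, 0, 0], [-0.094, 0.007, -0.001], 0]
    - [[0, 0, 0], [-0.108, 0.012, -0.001], 0]
    - [[0, 0, 0], [-0.121, 0.018, -0.001], 0]
    - [[0, 0, 0], [-0.133, 0.026, -0.001], 0]
    - [[0, 0, 0], [-0.144, 0.036, -0.001], 0]

```text
time: 17.33
eef_pos: [0.5628, 0.0219, 0.1619]
tcp_rot: [-0.702, 0.083, -0.086, 0.702]
contact_force: [-0.2, 0.1, 0.0]
opening: -0.003
```

```bash
python3 look.py w18; 
python3 sweep.py 42 36 30 24 18 12 8 4 2 0
```

```text
t 17.33 pos [0.5628 0.0219 0.1619] y [ 0.003 -0.    -1.   ] z [0.237 0.971 0.   ] F [-0.2  0.1  0. ] open -0.003
[-6.97850119e-03 -6.39033151e-05  1.61924622e-01]
42.0 [-0.008  0.158] [0.001, 0.002, 0.0] [ 0.     0.001 -0.004]
36.0 [-0.018  0.147] [-0.009, 0.013, 0.0] [ 0.     0.001 -0.004]
30.0 [-0.028  0.135] [-0.018, 0.025, 0.0] [ 0.     0.001 -0.004]
24.0 [-0.035  0.122] [-0.026, 0.037, 0.0] [ 0.     0.001 -0.004]
18.0 [-0.042  0.108] [-0.032, 0.051, 0.0] [ 0.     0.001 -0.004]
12.0 [-0.047  0.095] [-0.037, 0.065, 0.0] [ 0.     0.001 -0.004]
8.0 [-0.05   0.085] [-0.04, 0.074, 0.0] [ 0.     0.001 -0.004]
4.0 [-0.052  0.076] [-0.042, 0.084, 0.0] [ 0.     0.001 -0.004]
2.0 [-0.052  0.071] [-0.043, 0.088, 0.0] [ 0.     0.001 -0.004]
0.0 [-0.053  0.066] [-0.043, 0.093, 0.0] [ 0.     0.001 -0.004]
```

View pics/w18s.png

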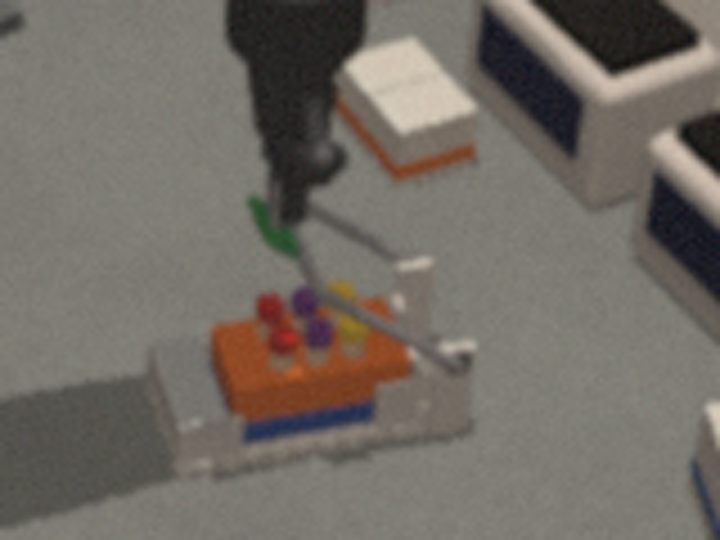

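View pics/w18.png

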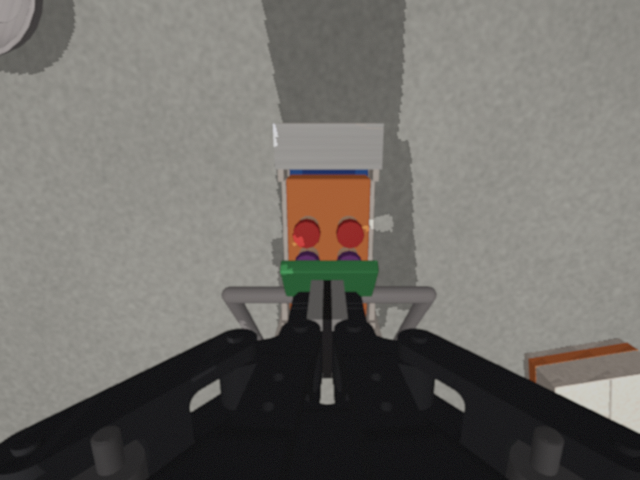

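The bail is about half down, with the fingers on the tab and crossbar. Continue to closed.

jog_arm:
  deltas:
    - [[0, 0, 0], [-0.012, 0.013, 0], 0]
    - [[0, 0, 0], [-0.021, 0.025, 0], 0]
    - [[0, 0, 0], [-0.029, 0.037, 0], 0]
    - [[0, 0, 0], [-0.035, 0.051, 0], 0]
    - [[0, 0, 0], [-0.04, 0.065, 0], 0]
    - [[0, 0, 0], [-0.043, 0.074, 0], 0]
    - [[0, 0, 0], [-0.045, 0.084, 0], 0]
    - [[0, 0, 0], [-0.045, 0.089, 0], 0]
    - [[0, 0, 0], [-0.045, 0.093, 0], 0]

```text
time: 18.18
eef_pos: [0.5167, 0.0332, 0.0665]
tcp_rot: [-0.702, 0.086, -0.083, 0.702]
contact_force: [-4.4, 1.0, 17.7]
opening: 0.001
```

```bash
python3 look.py w19; python3 sweep.py 0
```

```text
t 18.18 pos [0.5167 0.0332 0.0665] y [-0.004  0.001 -1.   ] z [0.237 0.972 0.   ] F [-4.4  1.  17.7] open 0.001
[-5.43581767e-02 -6.04044206e-05  6.65495636e-02]
0.0 [-0.053  0.066] [0.001, 0.001, 0.0] [-0.     0.001 -0.003]
```

View pics/w19s.png

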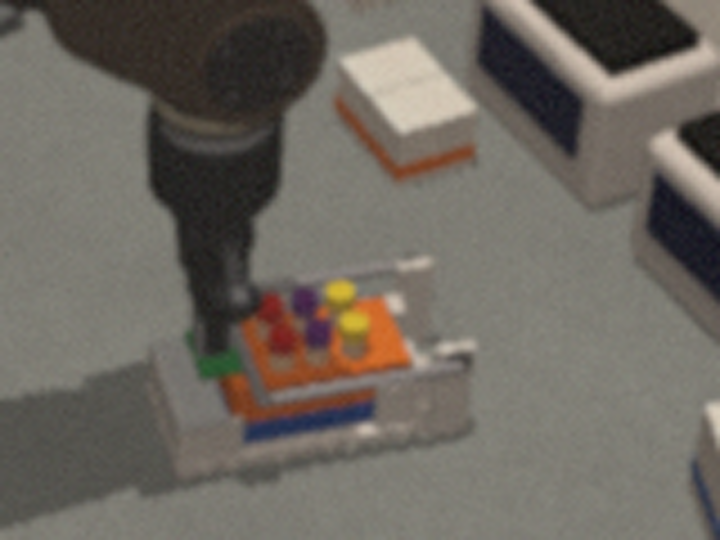

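View pics/w19.png

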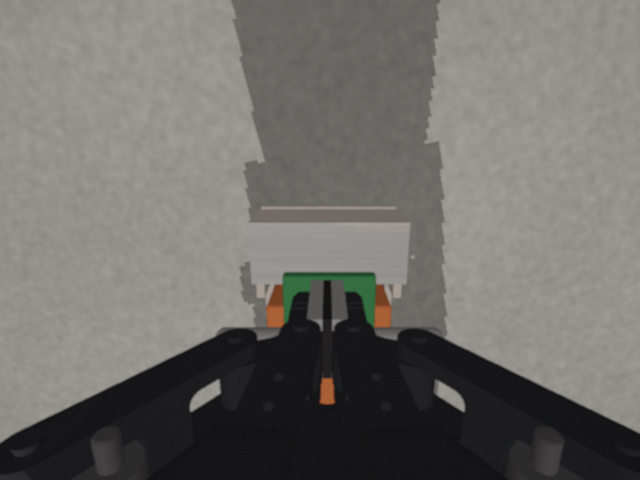

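The bail is down: the tip is at z 66.5 mm with 17.7 N of contact. I'll back off straight up and check.

jog_arm:
  deltas:
    - [[0, 0, 0], [0, 0, 0], 0]
    - [[0, 0, 0], [0, -0.015, 0], 0]
    - [[0, 0, 0], [0, -0.05, 0], 0]
    - [[0, 0, 0], [0, -0.09, 0], 0]
    - [[0, 0, 0], [-0.02, -0.13, 0], 0]
    - [[0, 0, 0], [-0.04, -0.17, 0], 0]
    - [[0, 0, 0], [-0.04, -0.2, 0], 0]
    - [[0, 0, 0], [-0.04, -0.2, 0], 0]
    - [[0, 0, 0], [-0.04, -0.2, 0], 0]
    - [[0, 0, 0], [-0.04, -0.2, 0], 0]

```text
time: 19.12
eef_pos: [0.4789, 0.0423, 0.2671]
tcp_rot: [-0.702, 0.085, -0.083, 0.702]
contact_force: [0.6, 1.3, -0.2]
opening: 0.003
```

```bash
python3 look.py w20; python3 - <<'E'
from h import *
s,c=pickle.load(open('w20.pkl','rb'));C=toc(pts(c))*1000
h=cv2.cvtColor(c['pixels'],cv2.COLOR_BGR2HSV)
g=cv2.inRange(h,(45,100,40),(75,255,255));g=cv2.erode(g,np.ones((3,3)))>0
g&=(abs(C[...,1])<40);q=C[g];print('tab',len(q),np.nanmedian(q,axis=0),'slope',np.linalg.lstsq(np.c_[q[:,:2],np.ones(len(q))],q[:,2],rcond=None)[0])
m=cv2.inRange(h,(3,120,60),(20,255,255))>0
k=m&(C[...,2]>50)&(C[...,2]<63)&(abs(C[...,1])<40)&(abs(C[...,0])<75)
q=C[k];print('tray plane',np.linalg.lstsq(np.c_[q[:,:2],np.ones(len(q))],q[:,2],rcond=None)[0],np.percentile(q[:,0],[.3,99.7]))
b=(abs(C[...,0]+36)<2)&(abs(abs(C[...,1])-38)<6)&(C[...,2]>45);print('bar top z',np.nanmedian(C[b][:,2]),b.sum())
t=grab('top');cv2.imwrite('pics/t20.png',t['pixels'])
E
```

```text
t 19.12 pos [0.4789 0.0423 0.2671] y [-0.003  0.001 -1.   ] z [0.237 0.972 0.   ] F [ 0.6  1.3 -0.2] open 0.003
[-9.32520101e-02 -1.28922564e-04  2.67091427e-01]
tab 794 [-53.52057334   0.37875122  66.54571077] slope [ 1.23519009e-03 -4.52209088e-03  6.66437694e+01]
tray plane [3.34850075e-02 1.00919046e-03 5.82795991e+01] [-48.0650294   -6.16733312]
bar top z 67.36848274709916 93
```

View pics/w20.png

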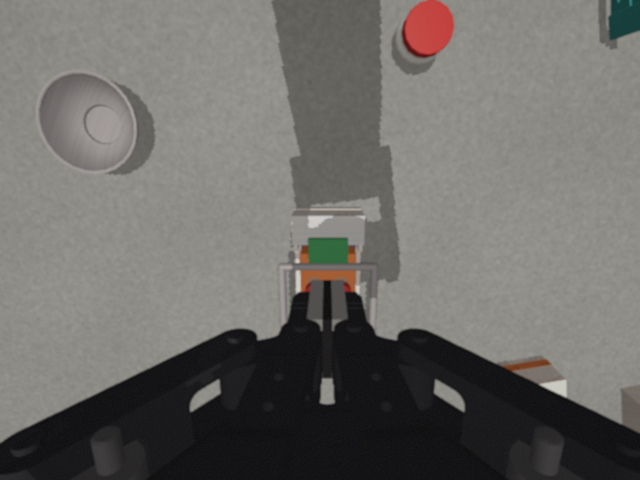

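View pics/t20.png

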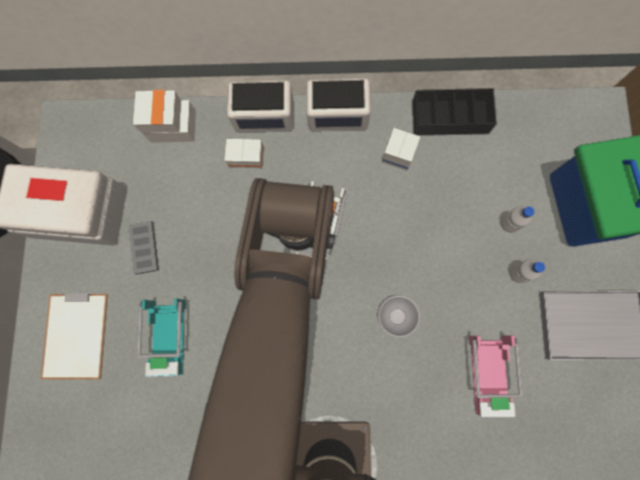

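View pics/w20s.png

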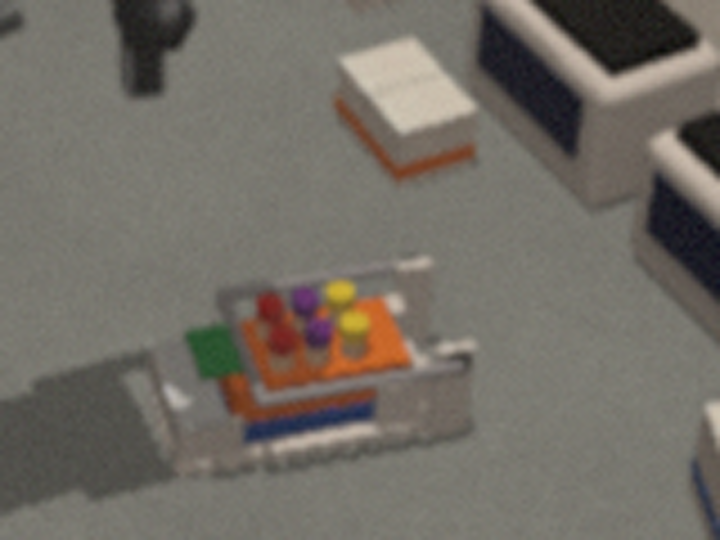

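The tab is level at x −53.5 with its top at 66.5 mm (67 nominal), so the bail is closed. The bystanders stand at the same pixels as in the first view.

```bash
python3 -c "
from h import *
print(ctrl.sign_off())"
```

```text
the job is handed in; nothing more can be done
None
```

The cradle is ready and the job is handed in at about 19 s of the 72 s allowed. No verdict came back.

- **Block:** I slid the blue block in at a 19° tilt under the lip, pushed the spring stop back and lowered the far end behind the wall. It lies flat with its top at 28.2 mm (28 expected).
- **Tray:** I carried it upright and set it on the block. It was flat with its centre at about x 6.5 mm (2 to 10 allowed).
- **Bail:** I swept it down from behind and pressed it closed with about 18 N. The tab is level at x −53.5 mm with its top at 66.5 mm (67 expected).

**Last checks:**
- The gripper was clear of everything at the end.
- In the top view the grey block, both look-alike cradles and the other bystanders I could see stand where they started.
- One reading disagreed: a final tilt fit of the tray gave about 2°. It covered only the end strip, partly hidden by the bar and fingers. The full-tray fit before closing was level, and the side view shows nothing amiss, so I put this down to the partial view.

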